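# Make up two potting kits in stack-nest trays

### The arm

A 6-joint arm with a two-finger parallel gripper is mounted at the origin on the work surface. World frame = base frame: x ahead of the robot, y to its left, z up, the work surface at z = 0. Lengths are in mm, angles in degrees, forces in N, time in s.
With the tool pointing down it reaches from about 300 to 850 mm from the base axis. Payload 4.2 kg.
Tool frame: the origin (TCP) lies midway between the tips of the shut fingers; the grasp point (between the pads) lies pinch_z behind it (pinch_z is the distance from the TCP to the grasp point, in mm); z points along the fingers, y is the line along which they close (so a half turn about z gives the same grasp; the last joint's range is limited). The gripper opens to 91 mm and grips with 3 to 60 N. Pads are 32 mm wide; open, the fingers measure 118 mm over their backs; the gripper's body (76 mm by 178 mm) begins 60 mm behind the grasp point.
Start: joints at [73.396, 18.312, 89.639, -0, 72.044, -1.146], TCP at [153.262, 554.217, 184.776] pointing down, gripper open.
Joint ranges: [-177.97, 177.97], [-48.28, 115.42], [12.27, 149.76], [-77.06, 257.06], [2.81, 150.46], [-146.56, 146.56]. Speed limits (degrees/s): [147.25, 147.25, 180, 180, 180, 180].

### API

Orientations are given as [roll, pitch, yaw] about the fixed x, y, z axes, in that order (R = Rz(yaw) Ry(pitch) Rx(roll)).
In Python, from workcell import state, grab_frame, job_done, masks_of, landmark_of, pinch_z gives the robot as it stands. The module is installed in compiled form; this text tells all that it offers.
- The arm moves only by the tool move_arm, never from a script. Its argument "plan" is a list of rows, each an object of numbers: "x", "y", "z": the shift along the tool's x, y, z in mm; "rx", "ry", "rz": the turn, a rotation vector about the tool's x, y, z in rad. A call has 1 to 10 rows; each row shifts and turns the commanded pose from where the row before left it, along the tool's axes as they then stand; what a row does not reach is not made up. A row lasts 1/10 s, in which the tool goes at most 50 mm and 8.59 degrees, less where a joint would pass 70% of its speed; a pose out of reach is approached as far as the arm can. A call is refused whole if a number of a shift passes 50 or a number of a turn 0.15, either way. A call with a gripper value outside its range is refused whole. "grip" is the opening, from 0 (shut) to 1 (fully open), set as the call begins (left out, the last holds). The fingers move at their own pace and stop on an object; "squeeze" is the grip in N (left out, the last holds). Time passes only in rows, so rows that do not move let the fingers close. It gives the time, the measured TCP pose, the force, the opening and the grip force at its end, in the units of the state.
- state(): the state, without advancing time (a new reading comes with each control period).
- grab_frame(name): name is "scene" or "side" or "wrist"; returns a dict with "img" (400x640x3 uint8, red, green, blue), "z_map" (400x640 float32, mm along the optical axis (not along the pixel's ray), 0 where there is no reading), "fx", "fy", "cx", "cy" (pixels), "dist" ([k1, k2, p1, p2, k3] as OpenCV has them; the pictures are not rectified), "rvec" (rotation vector, rad) and "tvec" (3), from world to camera coordinates, as OpenCV has them. Camera axes: x right, y down, z forward; pixel columns grow to the right and rows downward; lengths in mm; the calibration is good to about 2 mm. A picture is of the moment at which its call begins.
- job_done(): hands the job in; it is judged then, once.
Trained networks look in the newest picture that a camera, given by its name, has taken for a name from the list of things; names that differ only in an ending like _2 or _b are one class to them, and where a whole thing is asked for, a point or a joint stands for the part that bears it (a point fixed in the world has none). Each returns a list of dicts, best first, with "p" (0 to 1); they miss things now and then, are a little off and sometimes report something else, mostly with a low value. They report only what shows in the picture. A call takes as long as a camera call. They do not tell look-alikes from the thing itself.
- masks_of(camera, label): "pixels" (400x640 bool, what is visible of it) and "box" ([centre column, centre row, width, height] in pixels, round what is visible of it).
- landmark_of(camera, label): "point" ([column, row] in pixels: a listed point, or the origin of a listed thing).
The state is a dict: "time_s": time; "qpos": joint angles; "qvel": joint speeds; "effort": joint torques, N m; "ee_pos": TCP position; "ee_rot": TCP orientation; "force": force on the tool from outside, world axes, zero at the start; "torque": the same for the moment, N m; "gripper_width": finger opening in mm; "gripper_force": force on a finger pad.
Only numpy, scipy, OpenCV 4.12 (cv2) and the standard library are available. Lean on these libraries where they do the work, as an engineer would, in place of code of your own. Each camera call takes 0.05 s, during which the arm holds its last target. There are 200 camera calls.

### The job

Make up two kits on the potting bench: first stand the red-capped jar and lay the dibber inside the green tray. Then set the empty grey tray centred and square on top of the green one, turned so that the two yellow ends are at the same end and it stacks level on the rim instead of nesting down inside; then stand the terracotta pot in the grey tray's half next to its yellow end and the white tin in its other half. Leave the blue-capped jar, the hand fork and the mug where they are.

Things in the scene. Friction and masses are not known exactly. Their poses are not given: they have to be found in the camera images.
- turntable: Birch plywood lazy-susan, disc 300 mm across, top 24 mm above the bench, locked (does not turn). Origin on the bench under its centre, z up. At the start the dibber lies near its middle, and both jars, the pot and the tin stand round it about 95 mm from the centre. Turntable and trays stand side by side in any order.
- green_tray: Loose open green tray, 206 (x) x 150 (y) x 64 mm high, walls and floor 4 mm; its +x end wall is yellow. Origin at centre of underside, z up; inner floor z=4, rim z=64. Long walls (y=+-73) have notches at x -55..-17 and 53..91, open from rim to z=12: the grey tray's lugs rest on the rim if the yellow ends match and drop through the notches if turned half round. 0.7 kg.
- grey_tray: Loose open tray, 186 (x) x 126 (y) x 46 mm, walls and floor 4; +x end wall yellow. Origin at centre of underside, z up. Divider across x=0, 12 thick, parts it into halves 83 x 118 inside; its middle is a grip to z=80, 60 long (y), 12 thick (x): pinch across x. Black lugs, z 0-8, 18 long at x=-72 and 36, reach y=+-82. Stacked: 64 above green origin, axes alike, 8 (x) and 7 (y) to spare. 0.35 kg.
- red_jar: Closed glass jar with a RED twist cap, upright: 44 mm diameter, 50 high in all (glass to 38, cap 40 diameter above). Origin at the centre of its underside, z up. About 0.11 kg.
- blue_jar: The same jar with a BLUE twist cap; a bystander on the turntable, not to be moved.
- pot: Small empty terracotta pot, upright, open at the top: 50 mm high, a straight collar 56 diameter from z=30 to the rim, tapering below to a 40 foot. Origin at the centre of its underside, z up. About 0.12 kg. Grip it across the collar.
- tin: Round white tin with a small brass screw lid, upright: body 52 mm diameter, 36 high; lid 34 diameter, top at 42. Origin at the centre of its underside, z up. About 0.15 kg.
- dibber: Dibber lying flat, 100 mm long: a dark wood handle of square section 22 x 22 (x from -50 to +10) and a tapering round steel point (x from 10 to 50). Origin on its axis at mid-length, so 11 above what it lies on; x along it towards the point, z up. About 0.06 kg; balances near x=-10.
- fork: Steel hand fork with a wooden handle lying on the bench beyond the work, 190 mm long along x, 60 wide; origin near the middle of its underside. A bystander, not to be moved.
- mug: Blue mug, 76 mm diameter, 85 high, handle at +y, on the bench beyond the work; origin at the centre of its underside. A bystander, not to be moved.
Mind the look-alikes: they are no part of the job. There is more than one size of the dibber; the job needs the middle-sized.

How it is judged (in metres and radians):
On the way, in this order (a step that is already met when the one before it is completed fails the run):
1. the red-capped jar stands and the dibber lies in the green tray, let go (x of red_jar in the frame of green_tray between -0.085 and 0.085 m and y of red_jar in the frame of green_tray between -0.058 and 0.058 m and z of red_jar in the frame of green_tray between 0 and 0.012 m and angle between red_jar's own z axis and vertical below 0.15 rad and x of dibber in the frame of green_tray between -0.085 and 0.085 m and y of dibber in the frame of green_tray between -0.06 and 0.06 m and z of dibber in the frame of green_tray between 0.005 and 0.025 m and contact force between the fingers and red_jar below 0.2 N and contact force between the fingers and dibber below 0.2 N), for 0.2 s.
2. the grey tray is stacked level on the green tray's rim, let go (x of red_jar in the frame of green_tray between -0.085 and 0.085 m and y of red_jar in the frame of green_tray between -0.058 and 0.058 m and z of red_jar in the frame of green_tray between 0 and 0.012 m and angle between red_jar's own z axis and vertical below 0.15 rad and x of dibber in the frame of green_tray between -0.085 and 0.085 m and y of dibber in the frame of green_tray between -0.06 and 0.06 m and z of dibber in the frame of green_tray between 0.005 and 0.025 m and x of grey_tray in the frame of green_tray between -0.01 and 0.01 m and y of grey_tray in the frame of green_tray between -0.01 and 0.01 m and z of grey_tray in the frame of green_tray between 0.06 and 0.069 m and angle between grey_tray's own z axis and vertical below 0.05 rad and angle between the x axis of grey_tray and the x axis of green_tray, either way round below 0.09 rad and contact force between the fingers and grey_tray below 0.2 N), for 0.2 s.
3. the pot stands in the grey tray's yellow-end half and the tin in the other half (x of pot in the frame of grey_tray between 0.02 and 0.078 m and y of pot in the frame of grey_tray between -0.05 and 0.05 m and z of pot in the frame of grey_tray between 0 and 0.012 m and angle between each of pot, tin's own z axis and vertical below 0.15 rad and x of tin in the frame of grey_tray between -0.078 and -0.02 m and y of tin in the frame of grey_tray between -0.05 and 0.05 m and z of tin in the frame of grey_tray between 0 and 0.012 m and x of grey_tray in the frame of green_tray between -0.01 and 0.01 m and y of grey_tray in the frame of green_tray between -0.01 and 0.01 m and z of grey_tray in the frame of green_tray between 0.06 and 0.069 m and angle between grey_tray's own z axis and vertical below 0.05 rad and angle between the x axis of grey_tray and the x axis of green_tray, either way round below 0.09 rad), for 0.2 s.
At the end, for the whole second after the job is handed in: Red jar upright and dibber lying on the green tray's floor; grey tray on its rim (60-69 mm up, within 10 mm in x and y, level to 0.05 rad, square to 0.09 rad); pot upright on the floor of the grey tray's yellow-end half, tin upright in the other half; all at rest (all of step 3 and x of red_jar in the frame of green_tray between -0.085 and 0.085 m and y of red_jar in the frame of green_tray between -0.058 and 0.058 m and z of red_jar in the frame of green_tray between 0 and 0.012 m and angle between red_jar's own z axis and vertical below 0.15 rad and x of dibber in the frame of green_tray between -0.085 and 0.085 m and y of dibber in the frame of green_tray between -0.06 and 0.06 m and z of dibber in the frame of green_tray between 0.005 and 0.025 m and linear speed of each of red_jar, dibber, grey_tray, pot, tin below 0.02 m/s); the robot touches nothing.
It fails at once if the blue-capped jar, the fork or the mug is shifted more than 15 mm (distance of any of blue_jar, fork, mug from where it was at the start of the episode above 0.015 m).
It also fails if it takes over 134 s, if anything falls off the work surface, if the arm or the gripper's body presses on something with over 40 N, if the wrist force passes 120 N, or if a joint passes its speed limit or range.

## Working session

There is one attempt and no reset: what is moved stays moved. The work goes in short steps, Python scripts to look and compute and a tool call to move; the robot and the scene stay as the last step left them, time stands still between calls to the robot, and variables do not carry over. Pictures are saved under pics/ and viewed, at most 14 in all, crops included, and the job is handed in when it is done.

Besides the shell and the picture viewer there is one more tool, called after "Emit:" as name(argument=value, ...), one argument or row to a line, values as JSON. move_arm: Moves the arm, as the interface text tells. Its arguments: {"type":"object","properties":{"plan":{"type":"array","items":{"type":"object","properties":{"x":{"type":"number"},"y":{"type":"number"},"z":{"type":"number"},"rx":{"type":"number"},"ry":{"type":"number"},"rz":{"type":"number"}}}},"grip":{"type":"number"},"squeeze":{"type":"number"}},"required":["plan"]}

```bash
mkdir -p pics; cat > h.py <<'E'
import numpy as np, cv2
from workcell import *
def frame(n):
    f=grab_frame(n); f['K']=np.array([[f['fx'],0,f['cx']],[0,f['fy'],f['cy']],[0,0,1.]]); f['R']=cv2.Rodrigues(np.array(f['rvec'],float))[0]; f['t']=np.array(f['tvec'],float).ravel(); f['d']=np.array(f['dist'],float); return f
def cloud(f,mask=None):
    z=f['z_map']; m=z>0
    if mask is not None: m&=mask
    v,u=np.nonzero(m); 
    if len(u)==0: return np.zeros((0,3)),u,v
    n=cv2.undistortPoints(np.stack([u,v],1).astype(np.float64)[:,None],f['K'],f['d'])[:,0]
    zz=z[v,u][:,None]; return (np.hstack([n*zz,zz])-f['t'])@f['R'],u,v
def save(f,n): cv2.imwrite('pics/'+n,f['img'][:,:,::-1])
E
python3 - <<'E'
from h import *
print(pinch_z, state())
fs={}
for n in ['scene','side','wrist']:
    f=frame(n); save(f,n+'0.png'); print(n,-f['R'].T@f['t'], f['R'][2])
    for l in ['turntable','green_tray','grey_tray','red_jar','blue_jar','pot','tin','dibber','fork','mug']:
        for d in masks_of(n,l)[:4]:
            c,u,v=cloud(f,d['pixels'])
            if len(c): print(l,round(d['p'],2),np.round(d['box']),np.median(c,0).round(),np.percentile(c,2,axis=0).round(),np.percentile(c,98,axis=0).round())
E
```

```text
18.8 {'time_s': 0.0, 'qpos': array([ 7.33961935e+01,  1.83522509e+01,  8.97063443e+01, -3.53822001e-05,
        7.20431511e+01, -1.14552561e+00]), 'qvel': array([-0.02237555,  0.00893402,  0.06974243, -0.04009976, -0.07146448,
        0.03197293]), 'effort': array([-3.00950465e-03, -4.12463737e+01, -2.31971580e+01,  7.25627365e-02,
        4.58649639e-02, -1.45558815e-04]), 'ee_pos': array([153.09624351, 553.67048165, 183.91462798]), 'ee_rot': array([-1.79898273e+02, -2.00046450e-03,  1.64541728e+02]), 'force': array([ 0.18170958,  0.6229416 , -0.28889966]), 'torque': array([-0.01890887,  0.00475583, -0.04062603]), 'gripper_force': 0.0, 'gripper_width': 91.22729989763656}
scene [1318.40975764  287.89548258  742.46521084] [-0.7308213  -0.25608692 -0.63270824]
green_tray 0.74 [450. 216.  84.  75.] [463. 307.  17.] [359. 213.   2.] [589. 397.  64.]
grey_tray 0.81 [229. 172.  61.  52.] [ 473. -299.   28.] [ 360. -388.   -0.] [ 566. -220.   78.]
red_jar 0.65 [355. 204.  20.  28.] [529.  87.  60.] [496.  65.  25.] [537. 104.  76.]
blue_jar 0.57 [328. 238.  19.  33.] [666.  63.  62.] [639. 
[... 1404 characters left out ...]
32.  27.]
tin 0.84 [350. 220.  17.  23.] [617. -93.  58.] [ 598. -106.   29.] [643. -66.  68.]
tin 0.21 [425. 258.  79.  33.] [ 748. -236.   13.] [ 678. -259.   -2.] [ 857. -202.   25.]
dibber 0.88 [187. 182.  44.  24.] [222. 236.  24.] [174. 210.   2.] [285. 269.  33.]
dibber 0.72 [321. 207.  33.  20.] [572. -12.  42.] [548. -42.  26.] [596.  33.  48.]
fork 0.56 [426. 256.  77.  32.] [ 784. -237.   16.] [ 689. -259.   -1.] [ 859. -203.   26.]
fork 0.32 [319. 212. 113.  72.] [559. -24.  23.] [ 428. -140.   11.] [703. 137.  33.]
mug 0.92 [356. 151.  38.  43.] [747. 196.  55.] [697. 177.   1.] [790. 260.  85.]
wrist [ 79.62926115 575.26863863 385.57936492] [ 0.25700375 -0.07131086 -0.96377582]
```

```bash
python3 - <<'E'
import cv2
a=cv2.imread('pics/scene0.png')[130:370,150:530]; cv2.imwrite('pics/s1.png',cv2.resize(a,None,fx=2.1,fy=2.1,interpolation=2))
a=cv2.imread('pics/side0.png')[110:360,150:480]; cv2.imwrite('pics/s2.png',cv2.resize(a,None,fx=2.4,fy=2.4,interpolation=2))
E
```

```text
(no output)
```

View pics/s1.png

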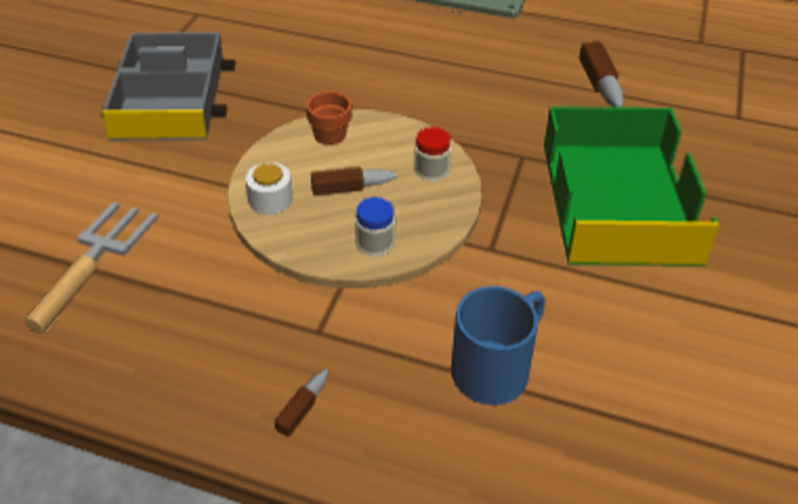

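View pics/s2.png

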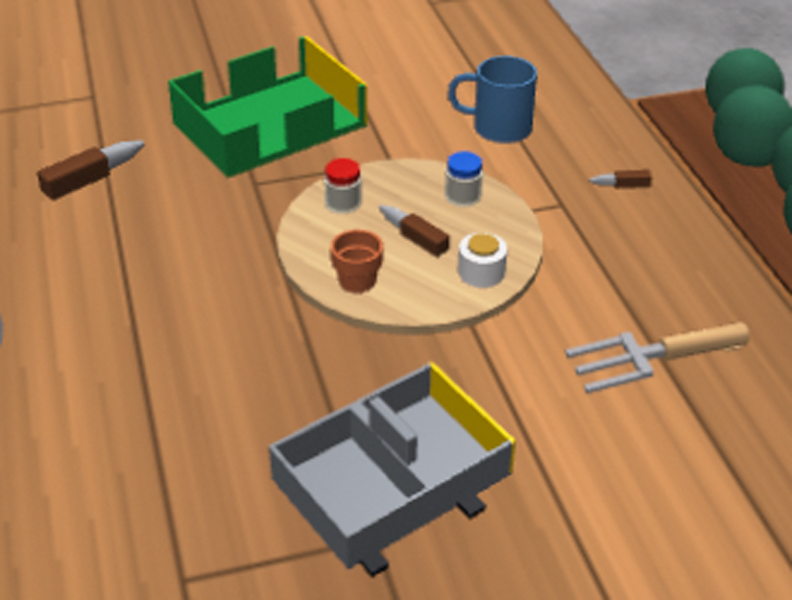

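```bash
cat > m.py <<'E'
from h import *
def scan(cams=('scene','side')):
    P=[];C=[];I=[]
    for i,n in enumerate(cams):
        f=frame(n); c,u,v=cloud(f); P.append(c);C.append(f['img'][v,u].astype(int));I.append(np.full(len(c),i))
    return np.vstack(P),np.vstack(C),np.concatenate(I)
def sel(P,x,y,z): return (P[:,0]>x[0])&(P[:,0]<x[1])&(P[:,1]>y[0])&(P[:,1]<y[1])&(P[:,2]>z[0])&(P[:,2]<z[1])
def rect(p): return cv2.minAreaRect(p[:,:2].astype(np.float32))
def circ(p):
    A=np.c_[2*p[:,:2],np.ones(len(p))]; s=np.linalg.lstsq(A,(p[:,:2]**2).sum(1),rcond=None)[0]; return s[:2],np.sqrt(s[2]+s[0]**2+s[1]**2)
def tray(P,C,I,box,z):
    m=sel(P,*box,z)
    for i in (0,1):
        k=m&(I==i); r=rect(P[k]); print(' cam',i,k.sum(),np.round(r[0],1),np.round(r[1],1),round(r[2],1))
    r=rect(P[m]); y=m&(C[:,0]>150)&(C[:,1]>110)&(C[:,2]<90); print(' all',np.round(r[0],1),np.round(r[1],1),round(r[2],1),'yellow',P[y].mean(0).round(1))
E
python3 - <<'E'
from m import *
P,C,I=scan()
print('green');tray(P,C,I,((330,620),(180,430)),(56,67))
print('grey');tray(P,C,I,((330,600),(-420,-200)),(41,49))
k=sel(P,(330,600),(-420,-200),(74,84)); print('grip',rect(P[k]),P[k,2].max())
for n,b,z in [('red',((480,550),(50,120)),(72,80)),('blue',((620,690),(25,95)),(72,80)),('tin',((590,670),(-120,-40)),(63,70)),('pot',((450,540),(-100,-10)),(71,78))]:
    for i in (0,1,2):
        k=sel(P,*b,z)&((I==i)|(i==2)); r=P[k]; print(n,i,k.sum(),rect(r)[0],np.round(rect(r)[1]),'circ',circ(r))
for i in (0,1,2):
    k=sel(P,(540,615),(-60,60),(43,50))&((I==i)|(i==2)); print('dib',rect(P[k]),P[k,2].mean())
    k=sel(P,(540,615),(-60,60),(30,50))&((I==i)|(i==2)); print('dib',rect(P[k]))
E
```

```text
green
 cam 0 652 [471.3 303.7] [213.4 152.4] 18.4
 cam 1 368 [465.5 304.3] [210.2 162.6] 19.1
 all [469.  305.5] [217.5 162.6] 19.1 yellow [566.7 334.7  63. ]
grey
 cam 0 493 [ 460.7 -306. ] [194.2 127.1] 19.9
 cam 1 815 [ 458.1 -305.9] [190.5 131.1] 20.3
 all [ 460.5 -305.7] [194.4 131.3] 19.7 yellow [ 547.2 -279.3   45.1]
grip ((460.19171142578125, -305.7366638183594), (19.84357261657715, 62.163108825683594), 21.51506996154785) 83.2923331378362
red 0 132 (515.7486572265625, 83.4288330078125) [40. 38.] circ (array([515.4728023 ,  83.64087104]), np.float64(14.64292707992556))
red 1 84 (509.2885437011719, 80.33332824707031) [43. 38.] circ (array([508.90342954,  80.43424098]), np.float64(14.666882823159538))
red 2 216 (513.3944702148438, 81.07923889160156) [44. 45.] circ (array([513.02552444,  82.17874924]), np.float64(15.141858377588967))
blue 0 168 (653.3770751953125, 58.367427825927734) [39. 37.] circ (array([653.82314769,  58.93886086]), np.float64(14.239223420248578))
blue 1 79 (648.4892578125, 57.72798156738281) [37. 38.] circ (array([647.32183992,  56.82797196]), np.float64(14.5
[... 938 characters left out ...]
044337467))
dib ((577.23876953125, -0.30243682861328125), (25.172176361083984, 85.65296936035156), 28.17845344543457) 45.6892068473616
dib ((577.4386596679688, 6.810482025146484), (26.26403045654297, 99.14590454101562), 24.439746856689453)
dib ((572.5992431640625, -2.2009658813476562), (23.29525375366211, 86.29869079589844), 25.5587158203125) 45.18478761306921
dib ((568.6631469726562, 4.532871246337891), (24.609907150268555, 105.17211151123047), 27.256772994995117)
dib ((575.0809936523438, -0.9925613403320312), (29.627975463867188, 86.47415161132812), 28.17845344543457) 45.489865912847435
dib ((572.1964721679688, 6.353118896484375), (32.55915069580078, 105.1721420288086), 27.256685256958008)
```

Scene (s1) and side (s2) views agree. The middle dibber is on the turntable, and both trays have their yellow ends towards +x at about 19°. I'll go to the dibber first.

Emit:
move_arm(
  plan=[
    {"rz": 0.14},
    {"rz": 0.14},
    {"rz": 0.14},
    {"rz": 0.14},
    {"rz": 0.14},
    {"rz": 0.14},
    {"x": -49, "y": 9.4},
    {"x": -49, "y": 9.4},
    {"x": -49, "y": 9.4},
    {"x": -49, "y": 9.4},
  ],
  grip=0.5,
)

```text
schema error: expected keys x, y, z, rx, ry, rz
```

Emit:
move_arm(
  plan=[
    {"x": -49, "y": 9.4},
    {"x": -49, "y": 9.4},
    {"x": -49, "y": 9.4},
    {"x": -49, "y": 9.4},
    {"x": -49, "y": 9.4},
    {"x": -49, "y": 9.4},
    {"x": -49, "y": 9.4},
    {"x": -49, "y": 9.4},
    {"x": -49, "y": 9.4},
    {"x": -49, "y": 9.4},
  ],
)

```text
schema error: expected keys x, y, z, rx, ry, rz
```

```bash
cat >> m.py <<'E'
def go(x,y,z,yaw=None):
    s=state(); p=s['ee_pos']; a=np.radians(s['ee_rot'][2]); 
    b=a if yaw is None else np.radians(yaw); r=(a-b+np.pi)%(2*np.pi)-np.pi
    d=np.array([x,y,z])-p; X=np.array([np.cos(b),np.sin(b)]);Y=np.array([np.sin(b),-np.cos(b)])
    print('at',p.round(1),s['ee_rot'].round(1),'w',round(s['gripper_width'],1),'t',s['time_s'],'-> rz total',round(r,3),'then x',round(d[:2]@X,1),'y',round(d[:2]@Y,1),'z',round(-d[2],1))
E
python3 - <<'E'
from m import *
import time
go(579.5,-8.5,130)
f=frame('wrist'); save(f,'w1.png'); P,u,v=cloud(f)
C=f['img'][v,u].astype(int)
k=sel(P,(530,620),(-80,70),(41,52)); print(k.sum(),rect(P[k]),P[k,2].mean())
for n,b,z in [('red',((480,550),(50,120)),(72,80)),('pot',((450,540),(-100,-10)),(71,78)),('tin',((590,670),(-120,-40)),(63,70)),('blue',((620,690),(25,95)),(72,80))]:
    k=sel(P,*b,z); print(n,k.sum(), (rect(P[k]),circ(P[k])) if k.sum()>20 else '')
k=sel(P,(530,620),(-80,70),(41,52))&(C[:,0]>C[:,2]+20); print('handle',rect(P[k]),P[k].mean(0))
E
```

```text
at [153.3 554.2 184.7] [-180.     0.   164.5] w 90.9 t 1.75 -> rz total 0.0 then x -560.8 y -428.7 z 54.7
0 ((0.0, 0.0), (0.0, 0.0), 0.0) nan
red 0 
pot 0 
tin 0 
blue 0 
handle ((0.0, 0.0), (0.0, 0.0), 0.0) [nan nan nan]<stdin>:6: RuntimeWarning: Mean of empty slice.
  ret = ret.dtype.type(ret / rcount)
<stdin>:9: RuntimeWarning: Mean of empty slice.
  ret = um.true_divide(
```

View pics/w1.png

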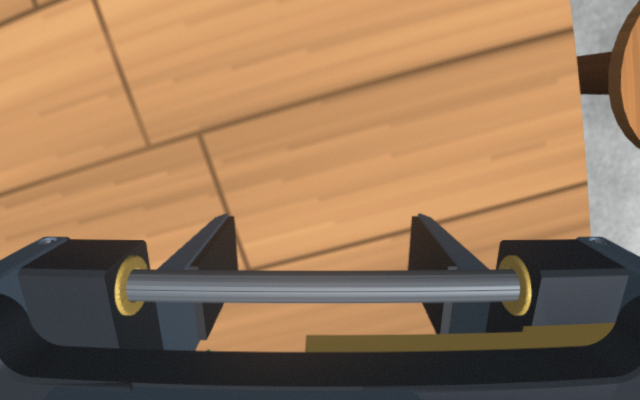

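The wrist view shows only the bench and fingers, because the moves were refused for missing keys. Retrying with full rows.

Emit:
move_arm(
  plan=[
    {"x": 0, "y": 0, "z": 0, "rx": 0, "ry": 0, "rz": 0.14},
    {"x": 0, "y": 0, "z": 0, "rx": 0, "ry": 0, "rz": 0.14},
    {"x": 0, "y": 0, "z": 0, "rx": 0, "ry": 0, "rz": 0.14},
    {"x": 0, "y": 0, "z": 0, "rx": 0, "ry": 0, "rz": 0.14},
    {"x": 0, "y": 0, "z": 0, "rx": 0, "ry": 0, "rz": 0.14},
    {"x": 0, "y": 0, "z": 0, "rx": 0, "ry": 0, "rz": 0.14},
    {"x": -49, "y": 9.4, "z": 0, "rx": 0, "ry": 0, "rz": 0},
    {"x": -49, "y": 9.4, "z": 0, "rx": 0, "ry": 0, "rz": 0},
    {"x": -49, "y": 9.4, "z": 0, "rx": 0, "ry": 0, "rz": 0},
    {"x": -49, "y": 9.4, "z": 0, "rx": 0, "ry": 0, "rz": 0},
  ],
  grip=0.5,
)

```text
time_s: 2.8
ee_pos: [274.9, 393.9, 184.9]
ee_rot: [180.0, -0.0, 116.5]
force: [1.2, 1.2, 0.0]
gripper_width: 45.5
gripper_force: 0.0
```

Emit:
move_arm(
  plan=[
    {"x": -49, "y": 9.4, "z": 0, "rx": 0, "ry": 0, "rz": 0},
    {"x": -49, "y": 9.4, "z": 0, "rx": 0, "ry": 0, "rz": 0},
    {"x": -49, "y": 9.4, "z": 0, "rx": 0, "ry": 0, "rz": 0},
    {"x": -49, "y": 9.4, "z": 0, "rx": 0, "ry": 0, "rz": 0},
    {"x": -49, "y": 9.4, "z": 0, "rx": 0, "ry": 0, "rz": 0},
    {"x": -49, "y": 9.4, "z": 0, "rx": 0, "ry": 0, "rz": 0},
    {"x": -49, "y": 9.4, "z": 0, "rx": 0, "ry": 0, "rz": 0},
    {"x": -49, "y": 9.4, "z": 0, "rx": 0, "ry": 0, "rz": 0},
    {"x": -49, "y": 9.4, "z": 0, "rx": 0, "ry": 0, "rz": 0},
    {"x": -49, "y": 9.4, "z": 0, "rx": 0, "ry": 0, "rz": 0},
  ],
)

```text
time_s: 3.8
ee_pos: [577.3, -3.5, 184.9]
ee_rot: [180.0, -0.0, 116.4]
force: [1.8, 0.6, -0.4]
gripper_width: 45.4
gripper_force: 0.0
```

```bash
cat > w.py <<'E'
from m import *
def wrist(name=None):
    f=frame('wrist'); P,u,v=cloud(f); C=f['img'][v,u].astype(int)
    if name: save(f,name)
    k=sel(P,(530,620),(-80,70),(41,52)); print('dib',k.sum(),rect(P[k]) if k.sum()>20 else '')
    k&=(C[:,0]>C[:,2]+20); print('handle',k.sum(),rect(P[k]) if k.sum()>20 else '')
    for n,b,z in [('red',((480,550),(50,120)),(72,80)),('pot',((450,540),(-100,-10)),(71,78)),('tin',((590,670),(-120,-40)),(63,70)),('blue',((620,690),(25,95)),(72,80))]:
        k=sel(P,*b,z); print(n,k.sum(), (rect(P[k]),circ(P[k])) if k.sum()>20 else '')
E
python3 - <<'E'
from w import *
go(579.5,-8.5,130)
wrist('w2.png')
E
```

```text
at [577.3  -3.5 184.9] [180.   -0.  116.4] w 45.4 t 3.8 -> rz total 0.0 then x -5.4 y -0.3 z 54.9
dib 1869 ((584.1484985351562, -10.161102294921875), (29.864587783813477, 139.81573486328125), 24.832420349121094)
handle 1295 ((574.4720458984375, 2.51690673828125), (21.944501876831055, 88.56005096435547), 28.470504760742188)
red 1818 (((512.551513671875, 85.1124267578125), (38.559791564941406, 39.3889045715332), 27.02519989013672), (array([512.57070869,  85.00764818]), np.float64(13.94863573913744)))
pot 849 (((492.49407958984375, -53.76213073730469), (55.162174224853516, 55.04408264160156), 75.80213928222656), (array([492.57819412, -53.57411476]), np.float64(25.759039466715073)))
tin 599 (((622.8387451171875, -71.52690124511719), (33.213165283203125, 22.59417152404785), 25.957714080810547), (array([623.69978995, -73.36348226]), np.float64(10.734289228444032)))
blue 1502 (((650.2698364257812, 60.98463439941406), (38.930423736572266, 39.11782455444336), 37.72357177734375), (array([650.13378965,  60.9383234 ]), np.float64(14.036326374326784)))
```

View pics/w2.png

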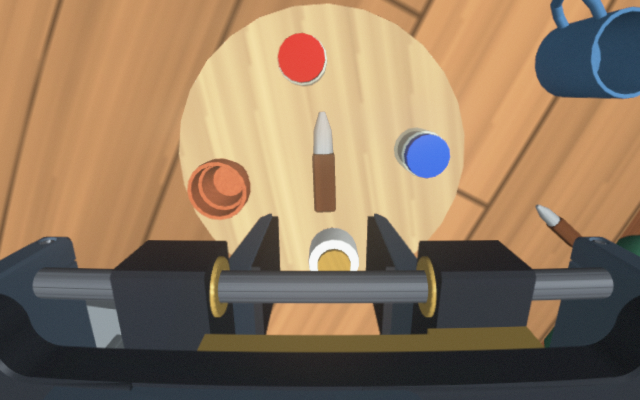

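Wrist view: the dibber handle spans columns 313–335 and rows 152–211, aligned between the fingers. The red jar is at (302,58), the pot at (219,188) and the tin at (333,255).

```bash
python3 - <<'E'
from w import *
f=frame('wrist'); P,u,v=cloud(f); C=f['img'][v,u].astype(int)
k=sel(P,(530,620),(-80,70),(43,52))&(C[:,0]<150)&(C[:,0]>C[:,2]+20)&(v<230); r=rect(P[k]); print(r)
h=np.array(r[0]); a=np.radians(r[2]+90); d=np.array([np.cos(a),np.sin(a)]); d*=np.sign(d[1]); print(h,d)
g=h+d*6; go(g[0],g[1],26.5,np.degrees(np.arctan2(d[1],d[0])))
E
```

```text
((581.0896606445312, -9.460102081298828), (21.594755172729492, 58.82210922241211), 28.070844650268555)
[581.08966064  -9.46010208] [-0.47056294  0.88236643]
at [579.5  -6.4 184.1] [179.9   0.2 116.1] w 45.5 t 3.9 -> rz total -0.034 then x 2.6 y -0.0 z 157.6
```

Emit:
move_arm(
  plan=[
    {"x": 1, "y": 0, "z": 40, "rx": 0, "ry": 0, "rz": -0.034},
    {"x": 0, "y": 0, "z": 40, "rx": 0, "ry": 0, "rz": 0},
    {"x": 0, "y": 0, "z": 40, "rx": 0, "ry": 0, "rz": 0},
    {"x": 0, "y": 0, "z": 20, "rx": 0, "ry": 0, "rz": 0},
    {"x": 0, "y": 0, "z": 16, "rx": 0, "ry": 0, "rz": 0},
    {"x": 0, "y": 0, "z": 0, "rx": 0, "ry": 0, "rz": 0},
    {"x": 0, "y": 0, "z": 0, "rx": 0, "ry": 0, "rz": 0},
  ],
)

```text
time_s: 4.6
ee_pos: [575.9, -0.2, 29.1]
ee_rot: [180.0, -0.0, 118.4]
force: [0.6, -0.1, -0.5]
gripper_width: 45.7
gripper_force: 0.0
```

Emit:
move_arm(
  plan=[
    {"x": 0, "y": 0, "z": 0, "rx": 0, "ry": 0, "rz": 0},
    {"x": 0, "y": 0, "z": 0, "rx": 0, "ry": 0, "rz": 0},
    {"x": 0, "y": 0, "z": 0, "rx": 0, "ry": 0, "rz": 0},
    {"x": 0, "y": 0, "z": 0, "rx": 0, "ry": 0, "rz": 0},
    {"x": 0, "y": 0, "z": 0, "rx": 0, "ry": 0, "rz": 0},
    {"x": 0, "y": 0, "z": 0, "rx": 0, "ry": 0, "rz": 0},
  ],
  grip=0,
  squeeze=15,
)

```text
time_s: 5.2
ee_pos: [575.9, -0.8, 28.8]
ee_rot: [180.0, 0.0, 118.4]
force: [-0.0, 0.0, -0.4]
gripper_width: 1.3
gripper_force: 0.0
```

Emit:
move_arm(
  plan=[
    {"x": 0, "y": 0, "z": -40, "rx": 0, "ry": 0, "rz": 0},
    {"x": 0, "y": 0, "z": -40, "rx": 0, "ry": 0, "rz": 0},
    {"x": 0, "y": 0, "z": -40, "rx": 0, "ry": 0, "rz": 0},
  ],
  grip=0.5,
)

```text
time_s: 5.5
ee_pos: [575.5, -0.8, 149.9]
ee_rot: [-180.0, -0.0, 118.4]
force: [0.9, 0.3, 0.5]
gripper_width: 22.7
gripper_force: 0.0
```

```bash
python3 - <<'E'
from w import *
go(579.5,-8.5,26)
wrist('w3.png'); print(state()['ee_pos'],state()['qpos'])
s=frame('side'); save(s,'x.png'); a=s['img'][150:300,250:410,::-1]; cv2.imwrite('pics/s3.png',cv2.resize(a,None,fx=4,fy=4))
E
```

```text
at [575.5  -0.8 149.9] [-180.    -0.   118.4] w 22.7 t 5.5 -> rz total 0.0 then x -8.7 y -0.2 z 123.9
dib 2272 ((584.7230834960938, -11.187538146972656), (29.733198165893555, 135.04989624023438), 25.03417205810547)
handle 1549 ((573.450439453125, 4.073299407958984), (21.923564910888672, 91.23756408691406), 28.877315521240234)
red 2326 (((512.4921264648438, 84.9572982788086), (39.268672943115234, 39.096412658691406), 80.40464782714844), (array([512.58383443,  85.13315425]), np.float64(13.977355082353135)))
pot 1050 (((492.5291442871094, -53.6467399597168), (54.95554733276367, 55.06284713745117), 8.20608139038086), (array([492.91477288, -53.43730203]), np.float64(25.69909623280291)))
tin 13 
blue 1850 (((650.2769165039062, 60.687889099121094), (38.90427017211914, 39.56694793701172), 34.899635314941406), (array([650.08603011,  60.81588055]), np.float64(14.094054026665393)))
[579.91256936  -0.81363087 157.43673483] [-1.22301869e+00  1.93800736e+01  9.21231426e+01  1.09012249e-02
  6.77617483e+01 -2.95843141e+01]
```

View pics/w3.png

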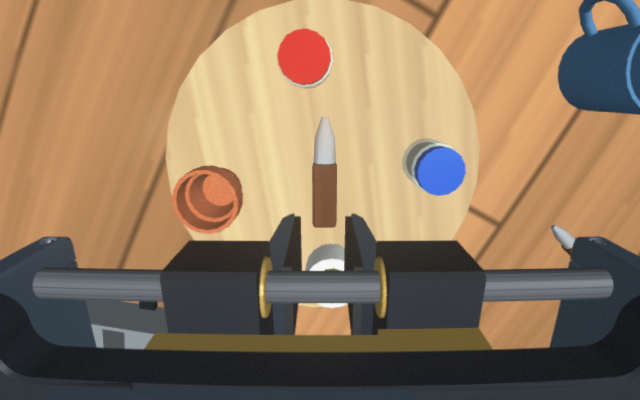

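View pics/s3.png

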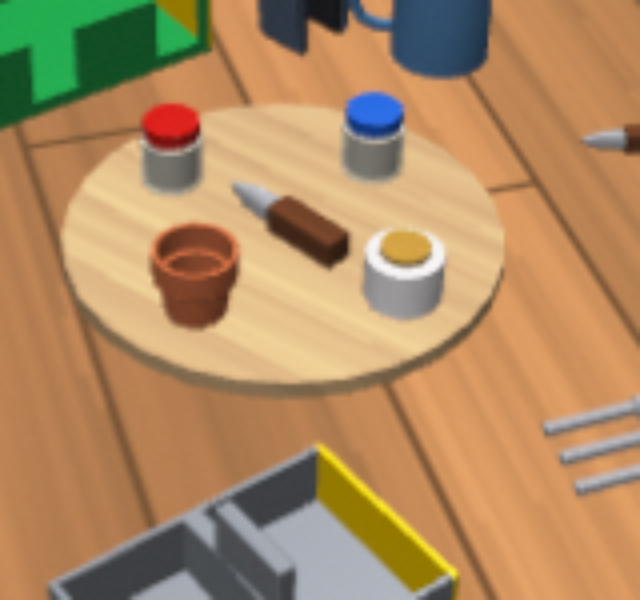

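The dibber hasn't moved: its handle is at (324,195) in the wrist view. The fingers closed above or beside it, so I'll check the readings and the fingertip projection.

```bash
python3 - <<'E'
from w import *
for i in range(4):
    s=state(); print(s['time_s'],s['ee_pos'].round(1),s['qpos'].round(2),s['qvel'].round(1)); f=frame(['side','scene','wrist','side'][i])
    p=np.array([s['ee_pos']]); print(cv2.projectPoints(p,np.array(f['rvec'],float),f['t'],f['K'],f['d'])[0].ravel(), -f['R'].T@f['t'])
    if i==0:
        a=f['img'][110:210,270:380,::-1].copy(); cv2.imwrite('pics/s4.png',cv2.resize(a,None,fx=5,fy=5,interpolation=0))
        P,u,v=cloud(f); k=sel(P,(520,640),(-60,60),(90,400)); print(k.sum(),np.percentile(P[k],[0,1,5],axis=0).round(),np.percentile(P[k],[50,100],axis=0).round())
    if i==1:
        P,u,v=cloud(f); k=sel(P,(520,640),(-60,60),(90,400)); print(k.sum(),np.percentile(P[k],[0,1,5],axis=0).round(),np.percentile(P[k],[50,100],axis=0).round())
E
```

```text
5.6 [579.8  -0.8 154.8] [-1.220e+00  1.949e+01  9.235e+01  1.000e-02  6.746e+01 -2.958e+01] [-0.   2.8  5.6 -0.  -3.  -0. ]
[326.17078415 167.9699418 ] [  244.64202539 -1034.26752351   898.0463228 ]
2565 [[520. -60. 182.]
 [521. -56. 188.]
 [526. -49. 202.]] [[565. -24. 310.]
 [640.  60. 400.]]
5.65 [577.8  -0.8 151.8] [-1.220e+00  1.963e+01  9.261e+01  1.000e-02  6.738e+01 -2.958e+01] [ 0.   2.5  4.5  0.  -0.5  0.1]
[314.35488023 177.14751114] [1318.40975764  287.89548258  742.46521084]
2310 [[521. -60. 180.]
 [533. -57. 187.]
 [557. -42. 201.]] [[598.   7. 319.]
 [640.  60. 400.]]
5.7 [576.1  -0.7 149.5] [-1.220e+00  1.973e+01  9.279e+01  1.000e-02  6.737e+01 -2.958e+01] [-0.   1.8  2.8  0.1 -0.1  0. ]
[323.30315516 226.63926528] [539.06500725  66.64767742 350.23245605]
5.75 [575.2  -0.7 148.1] [-1.220e+00  1.981e+01  9.289e+01  1.000e-02  6.737e+01 -2.958e+01] [ 0.1  1.2  1.4  0.  -0.   0. ]
[324.39194008 170.42758047] [  244.64202539 -1034.26752351   898.0463228 ]
```

View pics/s4.png

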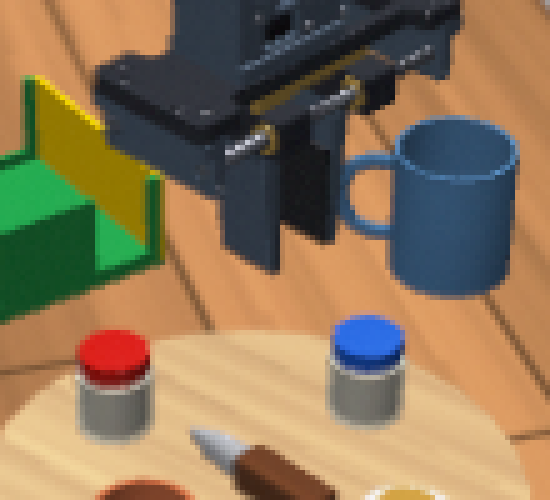

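Side view: the fingertips are at about (330,161), but the reported TCP projects to (325,169). The real tips seem 20–30 mm higher than reported, so I'll measure that now the arm has settled.

```bash
python3 - <<'E'
from w import *
for i in range(3): frame('wrist')
s=state(); print(s['ee_pos'].round(1),s['ee_rot'].round(1),s['gripper_width'])
a=np.radians(s['ee_rot'][2]); X=np.array([np.cos(a),np.sin(a)]);Y=np.array([np.sin(a),-np.cos(a)])
for n in ('scene','side'):
    f=frame(n); P,u,v=cloud(f); k=sel(P,(500,650),(-80,80),(110,230)); Q=P[k]; d=Q[:,:2]-s['ee_pos'][:2]
    L=np.c_[d@X,d@Y,Q[:,2]-s['ee_pos'][2]]; h=np.sort(L[:,2]); print(n,len(h),h[:12].round(1))
    for y0,y1 in((-70,0),(0,70)):
        m=(L[:,1]>y0)&(L[:,1]<y1)&(L[:,2]<60); print(m.sum(),np.percentile(L[m],[1,50,99],axis=0).round(1).tolist())
f=frame('wrist'); P,u,v=cloud(f); k=sel(P,(480,650),(-80,80),(110,260)); d=P[k][:,:2]-s['ee_pos'][:2]; L=np.c_[d@X,d@Y,P[k][:,2]-s['ee_pos'][2]]; print('wrist',k.sum(), np.percentile(L,[0,1,5,50],axis=0).round(1).tolist() if k.sum() else '')
E
```

```text
[574.9  -0.7 147.1] [-1.798e+02 -1.000e-01  1.184e+02] 45.641103397519515
scene 261 [28.3 29.3 29.4 29.9 30.8 30.9 31.  31.3 31.3 31.8 32.  32.2]
5 [[-18.7, -25.4, 29.4], [-16.5, -24.6, 32.3], [-14.2, -19.7, 35.9]]
160 [[-18.9, 28.6, 29.7], [-1.4, 33.1, 46.1], [14.2, 36.4, 59.7]]
side 403 [28.  28.7 28.9 29.2 29.8 30.  30.  30.1 30.2 30.2 30.3 30.4]
111 [[-18.8, -39.0, 29.8], [-4.8, -34.8, 45.7], [15.7, -27.6, 59.8]]
131 [[-18.2, 17.4, 28.9], [-4.3, 21.1, 45.3], [16.9, 30.5, 59.7]]
wrist 7772 [[-15.5, -80.7, 29.6], [-13.0, -74.1, 32.3], [-9.0, -73.1, 38.9], [15.5, 22.8, 84.4]]
```

Measured: the true fingertips sit about 28.5 mm above the reported TCP z, with lateral position fine. I'll correct for that by going to reported z ≈ -1.

Emit:
move_arm(
  plan=[
    {"x": -6, "y": 1, "z": 30, "rx": 0, "ry": 0, "rz": 0},
    {"x": 0, "y": 0, "z": 30, "rx": 0, "ry": 0, "rz": 0},
    {"x": 0, "y": 0, "z": 30, "rx": 0, "ry": 0, "rz": 0},
    {"x": 0, "y": 0, "z": 20, "rx": 0, "ry": 0, "rz": 0},
    {"x": 0, "y": 0, "z": 15, "rx": 0, "ry": 0, "rz": 0},
    {"x": 0, "y": 0, "z": 0, "rx": 0, "ry": 0, "rz": 0},
    {"x": 0, "y": 0, "z": 8, "rx": 0, "ry": 0, "rz": 0},
    {"x": 0, "y": 0, "z": 5, "rx": 0, "ry": 0, "rz": 0},
    {"x": 0, "y": 0, "z": 0, "rx": 0, "ry": 0, "rz": 0},
    {"x": 0, "y": 0, "z": 0, "rx": 0, "ry": 0, "rz": 0},
  ],
)

```text
time_s: 7.1
ee_pos: [579.9, -5.5, 11.1]
ee_rot: [180.0, 0.0, 118.4]
force: [-0.1, 0.1, -0.4]
gripper_width: 45.2
gripper_force: 0.0
```

```bash
python3 - <<'E'
from w import *
f=frame('side');s=state(); print(s['ee_pos'],s['force']); a=f['img'][110:260,250:410,::-1]; cv2.imwrite('pics/s5.png',cv2.resize(a,None,fx=5,fy=5,interpolation=2)[:600,:800])
a=np.radians(s['ee_rot'][2]); X=np.array([np.cos(a),np.sin(a)]);Y=np.array([np.sin(a),-np.cos(a)])
P,u,v=cloud(f); d=P[:,:2]-s['ee_pos'][:2]; L=np.c_[d@X,d@Y,P[:,2]]; C=f['img'][v,u].astype(int)
m=(abs(L[:,0])<25)&(abs(L[:,1])<60)&(C.max(1)<75)&(C[:,2]>=C[:,0])&(L[:,2]<100); print(m.sum(),np.percentile(L[m],[0,2,50,98],axis=0).round(1))
E
```

```text
[579.97054555  -5.52797898  11.25724892] [ 0.06172295 -0.95770368 -0.15690132]
285 [[-20.3 -42.9  41.8]
 [-18.8 -39.8  47.2]
 [ -8.9  18.2  72.8]
 [ 11.1  29.1  99.1]]
```

View pics/s5.png

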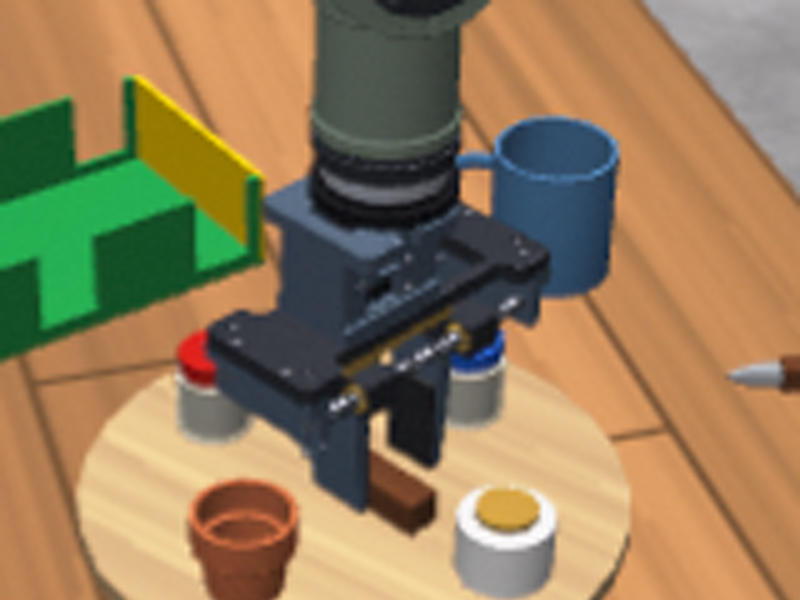

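Side view: the fingers straddle the dibber handle (crop about (400,490)) with tips at z ≈ 41. I'll go 13 mm lower and close.

Emit:
move_arm(
  plan=[
    {"x": 0, "y": 0, "z": 8, "rx": 0, "ry": 0, "rz": 0},
    {"x": 0, "y": 0, "z": 5, "rx": 0, "ry": 0, "rz": 0},
    {"x": 0, "y": 0, "z": 0, "rx": 0, "ry": 0, "rz": 0},
    {"x": 0, "y": 0, "z": 0, "rx": 0, "ry": 0, "rz": 0},
  ],
)

```text
time_s: 7.55
ee_pos: [579.4, -5.5, -2.6]
ee_rot: [-180.0, -0.0, 118.4]
force: [-0.1, -1.3, -0.4]
gripper_width: 45.6
gripper_force: 0.0
```

Emit:
move_arm(
  plan=[
    {"x": 0, "y": 0, "z": 0, "rx": 0, "ry": 0, "rz": 0},
    {"x": 0, "y": 0, "z": 0, "rx": 0, "ry": 0, "rz": 0},
    {"x": 0, "y": 0, "z": 0, "rx": 0, "ry": 0, "rz": 0},
    {"x": 0, "y": 0, "z": 0, "rx": 0, "ry": 0, "rz": 0},
    {"x": 0, "y": 0, "z": 0, "rx": 0, "ry": 0, "rz": 0},
  ],
  grip=0,
  squeeze=15,
)

```text
time_s: 8.05
ee_pos: [579.7, -5.5, -2.1]
ee_rot: [180.0, 0.0, 118.4]
force: [-0.3, -0.1, 0.9]
gripper_width: 21.8
gripper_force: 15.0
```

Dibber gripped (21.8 mm). Lift, turn 9.4° and carry to the green tray's -x half.

Emit:
move_arm(
  plan=[
    {"x": 0, "y": 0, "z": -20, "rx": 0, "ry": 0, "rz": 0},
    {"x": 0, "y": 0, "z": -40, "rx": 0, "ry": 0, "rz": 0},
    {"x": 0, "y": 0, "z": -40, "rx": 0, "ry": 0, "rz": 0},
    {"x": 0, "y": 0, "z": -20, "rx": 0, "ry": 0, "rz": 0.082},
    {"x": 0, "y": 0, "z": 0, "rx": 0, "ry": 0, "rz": 0.082},
  ],
)

```text
time_s: 8.55
ee_pos: [582.0, -5.6, 121.7]
ee_rot: [179.6, 0.1, 108.8]
force: [-0.1, -0.1, -1.1]
gripper_width: 21.7
gripper_force: 15.0
```

Emit:
move_arm(
  plan=[
    {"x": 25, "y": -4, "z": 0, "rx": 0, "ry": 0, "rz": 0},
    {"x": 40, "y": -6.4, "z": 0, "rx": 0, "ry": 0, "rz": 0},
    {"x": 40, "y": -6.4, "z": 0, "rx": 0, "ry": 0, "rz": 0},
    {"x": 40, "y": -6.4, "z": 0, "rx": 0, "ry": 0, "rz": 0},
    {"x": 40, "y": -6.4, "z": 0, "rx": 0, "ry": 0, "rz": 0},
    {"x": 40, "y": -6.4, "z": 0, "rx": 0, "ry": 0, "rz": 0},
    {"x": 40, "y": -6.4, "z": 0, "rx": 0, "ry": 0, "rz": 0},
    {"x": 30, "y": -4.6, "z": 0, "rx": 0, "ry": 0, "rz": 0},
    {"x": 19, "y": -2.7, "z": 0, "rx": 0, "ry": 0, "rz": 0},
    {"x": 0, "y": 0, "z": 0, "rx": 0, "ry": 0, "rz": 0},
  ],
)

```text
time_s: 9.55
ee_pos: [429.3, 277.0, 117.7]
ee_rot: [-180.0, -0.0, 109.2]
force: [-0.0, -0.7, -0.5]
gripper_width: 21.8
gripper_force: 15.0
```

```bash
python3 - <<'E'
from w import *
for i in range(5): frame('wrist')
go(430.6,274.8,-21)
f=frame('wrist'); save(f,'w4.png'); P,u,v=cloud(f); C=f['img'][v,u].astype(int)
b=((330,620),(180,430))
k=sel(P,*b,(56,67)); print(k.sum(),rect(P[k]))
y=k&(C[:,0]>150)&(C[:,1]>110)&(C[:,2]<90); print('y',y.sum(),rect(P[y]))
P,C,I=scan(); tray(P,C,I,b,(61,67))
E
```

```text
at [430.9 274.3 117.7] [-180.     0.   108.9] w 22.1 t 9.8 -> rz total 0.0 then x 0.6 y -0.2 z 138.7
4634 ((468.8388977050781, 305.7054138183594), (207.21640014648438, 149.98008728027344), 18.258506774902344)
y 942 ((564.6968994140625, 336.07965087890625), (5.373615264892578, 143.39083862304688), 18.320236206054688)
 cam 0 397 [471.9 303.9] [209.2 152. ] 18.4
 cam 1 203 [467.2 302.7] [208.6 157.4] 18.1
 all [469.7 303.2] [213.4 157.4] 17.9 yellow [567.4 333.7  63.5]
```

View pics/w4.png

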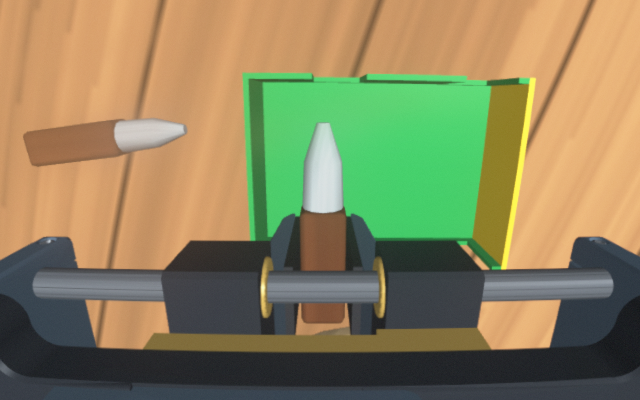

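Wrist view: the dibber is held at (322,240). The green tray is outlined cleanly at rim (468.8,305.7), 207×150, yaw 18.3° with the yellow end at right. Lower and release.

Emit:
move_arm(
  plan=[
    {"x": 0, "y": 0, "z": 40, "rx": 0, "ry": 0, "rz": 0.01},
    {"x": 0, "y": 0, "z": 40, "rx": 0, "ry": 0, "rz": 0},
    {"x": 0, "y": 0, "z": 30, "rx": 0, "ry": 0, "rz": 0},
    {"x": 0, "y": 0, "z": 15, "rx": 0, "ry": 0, "rz": 0},
    {"x": 0, "y": 0, "z": 6, "rx": 0, "ry": 0, "rz": 0},
    {"x": 0, "y": 0, "z": 0, "rx": 0, "ry": 0, "rz": 0},
    {"x": 0, "y": 0, "z": 0, "rx": 0, "ry": 0, "rz": 0},
    {"x": 0, "y": 0, "z": 0, "rx": 0, "ry": 0, "rz": 0},
    {"x": 0, "y": 0, "z": 4, "rx": 0, "ry": 0, "rz": 0},
    {"x": 0, "y": 0, "z": 0, "rx": 0, "ry": 0, "rz": 0},
  ],
)

```text
time_s: 10.95
ee_pos: [430.5, 275.3, -17.1]
ee_rot: [180.0, -0.0, 108.4]
force: [0.4, -0.4, -0.7]
gripper_width: 22.0
gripper_force: 15.0
```

Emit:
move_arm(
  plan=[
    {"x": 0, "y": 0, "z": 2, "rx": 0, "ry": 0, "rz": 0},
    {"x": 0, "y": 0, "z": 0, "rx": 0, "ry": 0, "rz": 0},
    {"x": 0, "y": 0, "z": 0, "rx": 0, "ry": 0, "rz": 0},
  ],
)

```text
time_s: 11.25
ee_pos: [430.5, 275.3, -19.3]
ee_rot: [-180.0, -0.0, 108.4]
force: [-1.1, 0.9, -0.3]
gripper_width: 21.9
gripper_force: 15.0
```

Emit:
move_arm(
  plan=[
    {"x": 0, "y": 0, "z": 1.5, "rx": 0, "ry": 0, "rz": 0},
    {"x": 0, "y": 0, "z": 0, "rx": 0, "ry": 0, "rz": 0},
    {"x": 0, "y": 0, "z": 0, "rx": 0, "ry": 0, "rz": 0},
    {"x": 0, "y": 0, "z": 0, "rx": 0, "ry": 0, "rz": 0},
  ],
  grip=0.45,
)

```text
time_s: 11.65
ee_pos: [430.6, 275.3, -20.7]
ee_rot: [180.0, -0.0, 108.4]
force: [0.2, 0.2, -0.1]
gripper_width: 40.7
gripper_force: 0.0
```

Emit:
move_arm(
  plan=[
    {"x": 0, "y": 0, "z": -20, "rx": 0, "ry": 0, "rz": 0},
    {"x": 0, "y": 0, "z": -40, "rx": 0, "ry": 0, "rz": 0},
    {"x": 0, "y": 0, "z": -40, "rx": 0, "ry": 0, "rz": 0},
    {"x": 0, "y": 0, "z": -40, "rx": 0, "ry": 0, "rz": 0},
    {"x": -41, "y": 3.5, "z": 0, "rx": 0, "ry": 0, "rz": 0},
    {"x": -41, "y": 3.5, "z": 0, "rx": 0, "ry": 0, "rz": 0},
    {"x": -41, "y": 3.5, "z": 0, "rx": 0, "ry": 0, "rz": 0},
    {"x": -41, "y": 3.5, "z": 0, "rx": 0, "ry": 0, "rz": 0},
    {"x": -41, "y": 3.5, "z": 0, "rx": 0, "ry": 0, "rz": 0},
    {"x": 0, "y": 0, "z": 0, "rx": 0, "ry": 0, "rz": 0},
  ],
)

```text
time_s: 12.65
ee_pos: [513.6, 82.4, 119.3]
ee_rot: [179.9, 0.1, 108.1]
force: [0.7, 0.4, 0.2]
gripper_width: 40.6
gripper_force: 0.0
```

Emit:
move_arm(
  plan=[
    {"x": 0, "y": 0, "z": 0, "rx": 0, "ry": 0, "rz": 0},
    {"x": 0, "y": 0, "z": 0, "rx": 0, "ry": 0, "rz": 0},
    {"x": 0, "y": 0, "z": 0, "rx": 0, "ry": 0, "rz": 0},
  ],
  grip=0.8,
)

```text
time_s: 12.95
ee_pos: [511.2, 87.4, 119.2]
ee_rot: [-180.0, -0.0, 108.5]
force: [0.2, -0.9, 0.2]
gripper_width: 62.2
gripper_force: 0.0
```

```bash
python3 - <<'E'
from w import *
wrist('w5.png'); go(512.5,83.5,6)
P,C,I=scan(); k=sel(P,(400,500),(210,360),(10,35)) & (C[:,0]>C[:,1]); print(k.sum(),rect(P[k]),np.percentile(P[k,2],95))
E
```

```text
dib 0 
handle 0 
red 2187 (((512.390625, 85.169677734375), (39.08542251586914, 39.180362701416016), 10.3963623046875), (array([512.28300897,  85.63139771]), np.float64(13.991500494589976)))
pot 188 (((498.2427062988281, -29.048147201538086), (6.424849033355713, 25.745405197143555), 83.90311431884766), (array([496.20740213, -36.27599215]), np.float64(10.80220135292105)))
tin 0 
blue 0 
at [511.3  87.4 119.2] [-180.    -0.   108.5] w 66.1 t 13.0 -> rz total 0.0 then x -4.0 y -0.1 z 113.2
251 ((432.4728698730469, 270.79937744140625), (31.552682876586914, 66.61848449707031), 20.109403610229492) 27.951403204647207
```

Emit:
move_arm(
  plan=[
    {"x": -2, "y": 0, "z": 30, "rx": 0, "ry": 0, "rz": 0},
    {"x": 0, "y": 0, "z": 40, "rx": 0, "ry": 0, "rz": 0},
    {"x": 0, "y": 0, "z": 30, "rx": 0, "ry": 0, "rz": 0},
    {"x": 0, "y": 0, "z": 12, "rx": 0, "ry": 0, "rz": 0},
    {"x": 0, "y": 0, "z": 4, "rx": 0, "ry": 0, "rz": 0},
    {"x": 0, "y": 0, "z": 0, "rx": 0, "ry": 0, "rz": 0},
    {"x": 0, "y": 0, "z": 0, "rx": 0, "ry": 0, "rz": 0},
    {"x": 0, "y": 0, "z": 0, "rx": 0, "ry": 0, "rz": 0},
  ],
)

```text
time_s: 13.9
ee_pos: [513.6, 84.6, 4.6]
ee_rot: [179.8, 0.0, 108.4]
force: [-0.7, -0.2, 0.2]
gripper_width: 72.9
gripper_force: 0.0
```

Emit:
move_arm(
  plan=[
    {"x": 0, "y": 0, "z": 0, "rx": 0, "ry": 0, "rz": 0},
    {"x": 0, "y": 0, "z": 0, "rx": 0, "ry": 0, "rz": 0},
    {"x": 0, "y": 0, "z": 0, "rx": 0, "ry": 0, "rz": 0},
    {"x": 0, "y": 0, "z": 0, "rx": 0, "ry": 0, "rz": 0},
    {"x": 0, "y": 0, "z": 0, "rx": 0, "ry": 0, "rz": 0},
  ],
  grip=0,
  squeeze=20,
)

```text
time_s: 14.4
ee_pos: [512.6, 84.4, 3.4]
ee_rot: [180.0, -0.0, 108.4]
force: [0.0, 0.1, 0.9]
gripper_width: 43.5
gripper_force: 20.0
```

Emit:
move_arm(
  plan=[
    {"x": 0, "y": 0, "z": -25, "rx": 0, "ry": 0, "rz": 0},
    {"x": 0, "y": 0, "z": -40, "rx": 0, "ry": 0, "rz": 0},
    {"x": 0, "y": 0, "z": -40, "rx": 0, "ry": 0, "rz": 0},
    {"x": 35, "y": 11, "z": -10, "rx": 0, "ry": 0, "rz": 0},
    {"x": 40, "y": 12.6, "z": 0, "rx": 0, "ry": 0, "rz": 0},
    {"x": 40, "y": 12.6, "z": 0, "rx": 0, "ry": 0, "rz": 0},
    {"x": 40, "y": 12.6, "z": 0, "rx": 0, "ry": 0, "rz": 0},
    {"x": 40, "y": 12.6, "z": 0, "rx": 0, "ry": 0, "rz": 0},
    {"x": 29, "y": 9, "z": 0, "rx": 0, "ry": 0, "rz": 0},
    {"x": 0, "y": 0, "z": 0, "rx": 0, "ry": 0, "rz": 0},
  ],
)

```text
time_s: 15.4
ee_pos: [508.0, 322.9, 117.5]
ee_rot: [180.0, -0.1, 108.6]
force: [-0.6, -0.7, -1.5]
gripper_width: 43.5
gripper_force: 20.0
```

Emit:
move_arm(
  plan=[
    {"x": 0, "y": 0, "z": 0, "rx": 0, "ry": 0, "rz": 0},
    {"x": 0, "y": 0, "z": 0, "rx": 0, "ry": 0, "rz": 0},
    {"x": 0, "y": 0, "z": 30, "rx": 0, "ry": 0, "rz": 0},
    {"x": 0, "y": 0, "z": 40, "rx": 0, "ry": 0, "rz": 0},
    {"x": 0, "y": 0, "z": 30, "rx": 0, "ry": 0, "rz": 0},
    {"x": 0, "y": 0, "z": 20, "rx": 0, "ry": 0, "rz": 0},
    {"x": 0, "y": 0, "z": 8, "rx": 0, "ry": 0, "rz": 0},
    {"x": 0, "y": 0, "z": 0, "rx": 0, "ry": 0, "rz": 0},
    {"x": 0, "y": 0, "z": 0, "rx": 0, "ry": 0, "rz": 0},
    {"x": 0, "y": 0, "z": 0, "rx": 0, "ry": 0, "rz": 0},
  ],
)

```text
time_s: 16.4
ee_pos: [509.7, 319.6, -8.2]
ee_rot: [179.8, -0.0, 108.4]
force: [0.1, 0.3, -2.0]
gripper_width: 43.6
gripper_force: 20.0
```

Emit:
move_arm(
  plan=[
    {"x": 0, "y": 0, "z": 6, "rx": 0, "ry": 0, "rz": 0},
    {"x": 0, "y": 0, "z": 2, "rx": 0, "ry": 0, "rz": 0},
    {"x": 0, "y": 0, "z": 0, "rx": 0, "ry": 0, "rz": 0},
    {"x": 0, "y": 0, "z": 0, "rx": 0, "ry": 0, "rz": 0},
  ],
)

```text
time_s: 16.8
ee_pos: [508.9, 319.4, -16.6]
ee_rot: [179.9, -0.0, 108.4]
force: [-0.3, -2.0, 6.2]
gripper_width: 43.6
gripper_force: 20.0
```

Emit:
move_arm(
  plan=[
    {"x": 0, "y": 0, "z": 0, "rx": 0, "ry": 0, "rz": 0},
    {"x": 0, "y": 0, "z": 0, "rx": 0, "ry": 0, "rz": 0},
    {"x": 0, "y": 0, "z": 0, "rx": 0, "ry": 0, "rz": 0},
    {"x": 0, "y": 0, "z": -25, "rx": 0, "ry": 0, "rz": 0},
    {"x": 0, "y": 0, "z": -40, "rx": 0, "ry": 0, "rz": 0},
    {"x": 0, "y": 0, "z": -40, "rx": 0, "ry": 0, "rz": 0},
    {"x": 0, "y": 0, "z": -35, "rx": 0, "ry": 0, "rz": 0},
    {"x": -44.4, "y": -18.8, "z": 0, "rx": 0, "ry": 0, "rz": 0},
    {"x": -44.4, "y": -18.8, "z": 0, "rx": 0, "ry": 0, "rz": 0},
    {"x": -44.4, "y": -18.8, "z": 0, "rx": 0, "ry": 0, "rz": 0},
  ],
  grip=0.65,
)

```text
time_s: 17.8
ee_pos: [496.7, 173.7, 122.4]
ee_rot: [180.0, 0.0, 108.5]
force: [0.9, 0.1, 0.6]
gripper_width: 59.4
gripper_force: 0.0
```

Emit:
move_arm(
  plan=[
    {"x": -44.4, "y": -18.8, "z": 0, "rx": 0, "ry": 0, "rz": 0},
    {"x": -44.4, "y": -18.8, "z": 0, "rx": 0, "ry": 0, "rz": 0},
    {"x": -44.4, "y": -18.8, "z": 0, "rx": 0, "ry": 0, "rz": 0},
    {"x": -44.4, "y": -18.8, "z": 0, "rx": 0, "ry": 0, "rz": 0},
    {"x": -44.4, "y": -18.8, "z": 0, "rx": 0, "ry": 0, "rz": 0},
    {"x": -44.4, "y": -18.8, "z": 0, "rx": 0, "ry": 0, "rz": 0},
    {"x": -44.4, "y": -18.8, "z": 0, "rx": 0, "ry": 0, "rz": 0},
    {"x": -44.4, "y": -18.8, "z": 0, "rx": 0, "ry": 0, "rz": 0},
    {"x": -44.4, "y": -18.8, "z": 0, "rx": 0, "ry": 0, "rz": 0},
    {"x": -44.4, "y": -18.8, "z": 0, "rx": 0, "ry": 0, "rz": 0},
  ],
)

```text
time_s: 18.8
ee_pos: [458.3, -307.6, 122.1]
ee_rot: [180.0, -0.0, 108.4]
force: [0.7, -0.2, 0.1]
gripper_width: 59.1
gripper_force: 0.0
```

```bash
python3 - <<'E'
from w import *
for i in range(5): frame('wrist')
go(460.2,-305.7,20,110)
f=frame('wrist'); save(f,'w6.png'); P,u,v=cloud(f); C=f['img'][v,u].astype(int); b=((330,600),(-430,-190))
k=sel(P,*b,(41,49))&(v<245); print(k.sum(),rect(P[k]))
k=sel(P,*b,(75,84))&(v<245); print('grip',k.sum(),rect(P[k]) if k.sum()>9 else '')
P,C,I=scan(); k=sel(P,(390,590),(200,400),(10,66)) & (C[:,0]>C[:,1]+30)&(C[:,1]<90); r=P[k&(P[:,2]>50)]; print('cap',len(r),rect(r)[:2],np.median(r[:,2])); r=P[k&(P[:,2]<40)]; print('dib',len(r),rect(r))
f=frame('scene'); a=f['img'][150:270,390:520,::-1]; cv2.imwrite('pics/g1.png',cv2.resize(a,None,fx=5,fy=5,interpolation=2))
E
```

```text
at [ 458.4 -305.1  121.7] [-1.800e+02 -1.000e-01  1.084e+02] w 59.2 t 19.05 -> rz total -0.029 then x -1.2 y 1.5 z 101.7
3745 ((456.7264709472656, -297.9829406738281), (187.17083740234375, 112.80264282226562), 19.9164981842041)
grip 1311 ((459.20062255859375, -304.19732666015625), (12.007295608520508, 59.594627380371094), 19.936874389648438)
cap 231 ((486.0242919921875, 338.85125732421875), (46.31977462768555, 106.19033813476562)) 53.87309206786189
dib 137 ((459.7012023925781, 335.06854248046875), (179.47116088867188, 77.50962829589844), 58.86651611328125)
```

View pics/g1.png

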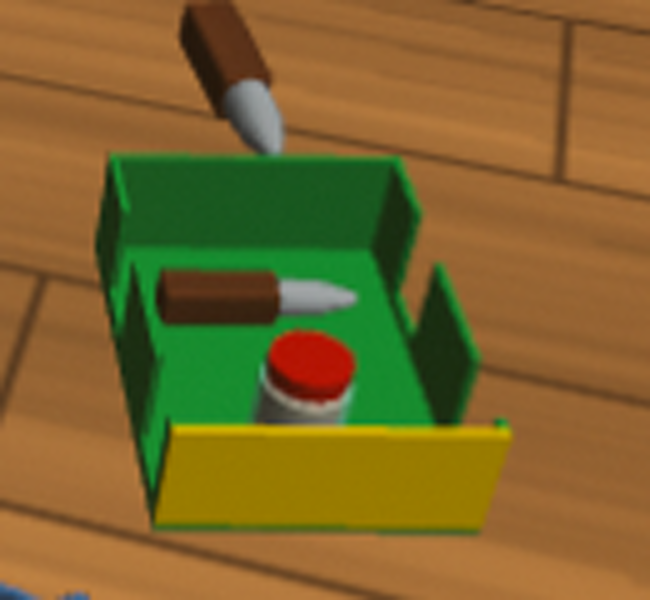

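View pics/w6.png

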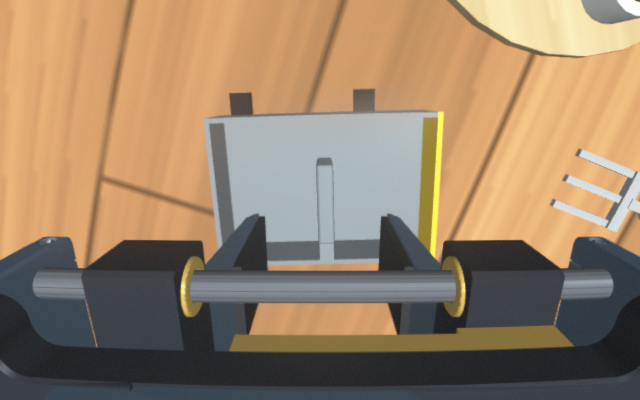

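g1: the dibber lies at about (255,297) and the red jar stands at about (310,375), both in the green tray. w6: the grey grip is at (324,210), aligned between the fingers. Grasp it.

Emit:
move_arm(
  plan=[
    {"x": 1, "y": 1, "z": 30, "rx": 0, "ry": 0, "rz": -0.027},
    {"x": 0, "y": 0, "z": 35, "rx": 0, "ry": 0, "rz": 0},
    {"x": 0, "y": 0, "z": 20, "rx": 0, "ry": 0, "rz": 0},
    {"x": 0, "y": 0, "z": 10, "rx": 0, "ry": 0, "rz": 0},
    {"x": 0, "y": 0, "z": 3, "rx": 0, "ry": 0, "rz": 0},
    {"x": 0, "y": 0, "z": 0, "rx": 0, "ry": 0, "rz": 0},
    {"x": 0, "y": 0, "z": 0, "rx": 0, "ry": 0, "rz": 0},
    {"x": 0, "y": 0, "z": 0, "rx": 0, "ry": 0, "rz": 0},
  ],
)

```text
time_s: 20.05
ee_pos: [460.2, -304.9, 25.4]
ee_rot: [179.9, 0.1, 109.9]
force: [0.4, 0.1, -0.0]
gripper_width: 59.3
gripper_force: 0.0
```

Emit:
move_arm(
  plan=[
    {"x": 0, "y": 0, "z": 0, "rx": 0, "ry": 0, "rz": 0},
    {"x": 0, "y": 0, "z": 0, "rx": 0, "ry": 0, "rz": 0},
    {"x": 0, "y": 0, "z": 0, "rx": 0, "ry": 0, "rz": 0},
    {"x": 0, "y": 0, "z": 0, "rx": 0, "ry": 0, "rz": 0},
    {"x": 0, "y": 0, "z": 0, "rx": 0, "ry": 0, "rz": 0},
    {"x": 0, "y": 0, "z": 0, "rx": 0, "ry": 0, "rz": 0},
    {"x": 0, "y": 0, "z": 0, "rx": 0, "ry": 0, "rz": 0},
    {"x": 0, "y": 0, "z": 0, "rx": 0, "ry": 0, "rz": 0},
  ],
  grip=0,
  squeeze=45,
)

```text
time_s: 20.85
ee_pos: [459.5, -304.4, 24.2]
ee_rot: [180.0, -0.0, 109.9]
force: [1.1, 0.9, -1.1]
gripper_width: 11.9
gripper_force: 45.0
```

Emit:
move_arm(
  plan=[
    {"x": 0, "y": 0, "z": -10, "rx": 0, "ry": 0, "rz": 0},
    {"x": 0, "y": 0, "z": -25, "rx": 0, "ry": 0, "rz": 0},
    {"x": 0, "y": 0, "z": -30, "rx": 0, "ry": 0, "rz": 0},
    {"x": 0, "y": 0, "z": -30, "rx": 0, "ry": 0, "rz": 0},
    {"x": 0, "y": 0, "z": -25, "rx": 0, "ry": 0, "rz": 0},
    {"x": 0, "y": 0, "z": -10, "rx": 0, "ry": 0, "rz": 0.028},
    {"x": 20, "y": 7, "z": 0, "rx": 0, "ry": 0, "rz": 0},
    {"x": 41.2, "y": 14.3, "z": 0, "rx": 0, "ry": 0, "rz": 0},
    {"x": 41.2, "y": 14.3, "z": 0, "rx": 0, "ry": 0, "rz": 0},
    {"x": 41.2, "y": 14.3, "z": 0, "rx": 0, "ry": 0, "rz": 0},
  ],
)

```text
time_s: 21.85
ee_pos: [460.4, -150.7, 153.2]
ee_rot: [-179.9, -0.1, 108.2]
force: [0.8, 0.5, -3.8]
gripper_width: 11.9
gripper_force: 45.0
```

Emit:
move_arm(
  plan=[
    {"x": 41.2, "y": 14.3, "z": 0, "rx": 0, "ry": 0, "rz": 0},
    {"x": 41.2, "y": 14.3, "z": 0, "rx": 0, "ry": 0, "rz": 0},
    {"x": 41.2, "y": 14.3, "z": 0, "rx": 0, "ry": 0, "rz": 0},
    {"x": 41.2, "y": 14.3, "z": 0, "rx": 0, "ry": 0, "rz": 0},
    {"x": 41.2, "y": 14.3, "z": 0, "rx": 0, "ry": 0, "rz": 0},
    {"x": 41.2, "y": 14.3, "z": 0, "rx": 0, "ry": 0, "rz": 0},
    {"x": 41.2, "y": 14.3, "z": 0, "rx": 0, "ry": 0, "rz": 0},
    {"x": 41.2, "y": 14.3, "z": 0, "rx": 0, "ry": 0, "rz": 0},
    {"x": 30, "y": 10.5, "z": 0, "rx": 0, "ry": 0, "rz": 0},
    {"x": 20, "y": 7, "z": 0, "rx": 0, "ry": 0, "rz": 0},
  ],
)

```text
time_s: 22.85
ee_pos: [466.3, 251.5, 153.1]
ee_rot: [-179.9, -0.0, 108.4]
force: [-0.0, -0.8, -3.8]
gripper_width: 12.1
gripper_force: 45.0
```

Emit:
move_arm(
  plan=[
    {"x": 12, "y": 4, "z": 0, "rx": 0, "ry": 0, "rz": 0},
    {"x": 0, "y": 0, "z": 0, "rx": 0, "ry": 0, "rz": 0},
    {"x": 0, "y": 0, "z": 0, "rx": 0, "ry": 0, "rz": 0},
    {"x": 0, "y": 0, "z": 0, "rx": 0, "ry": 0, "rz": 0},
    {"x": 0, "y": 0, "z": 0, "rx": 0, "ry": 0, "rz": 0},
  ],
)

```text
time_s: 23.35
ee_pos: [467.4, 260.9, 154.3]
ee_rot: [-180.0, 0.0, 108.2]
force: [-0.4, -0.1, -4.9]
gripper_width: 12.0
gripper_force: 45.0
```

```bash
python3 - <<'E'
from w import *
go(468.8,305.7,88,108.3)
f=frame('wrist'); save(f,'w7.png'); P,u,v=cloud(f); C=f['img'][v,u].astype(int); b=((330,620),(170,440))
k=sel(P,*b,(203,220))&(v<245); print('grip',k.sum(),rect(P[k]) if k.sum()>9 else '',np.percentile(P[k,2],95) if k.sum() else '')
k=sel(P,*b,(165,182))&(v<245); print('rim',k.sum(),rect(P[k]),np.percentile(P[k,2],[5,50,95]))
k=sel(P,*b,(56,67)); print('green',k.sum(),rect(P[k]))
P,C,I=scan(); tray(P,C,I,b,(165,180)); tray(P,C,I,b,(58,67))
E
```

```text
at [467.4 260.9 154.3] [-180.     0.   108.2] w 12.0 t 23.35 -> rz total -0.001 then x 42.1 y 15.4 z 66.3
grip 1826 ((461.1437683105469, 277.73187255859375), (24.041015625, 24.82665252685547), 64.44461059570312) 217.77116693623987
rim 8802 ((458.13519287109375, 287.5727844238281), (187.3013916015625, 70.39203643798828), 18.344505310058594) [167.18111496 176.52117823 177.89241218]
green 2089 ((454.4508361816406, 349.237060546875), (207.0038604736328, 57.96625900268555), 18.151674270629883)
 cam 0 1040 [469.7 258.3] [191.8 125.9] 18.3
 cam 1 689 [465.2 259.9] [189.6 137.8] 18.4
 all [467.5 260.7] [194.4 137.8] 18.4 yellow [555.5 286.4 172.8]
 cam 0 341 [514.2 318.2] [123.1 152.9] 18.9
 cam 1 217 [466.7 302.4] [209.2 159.5] 17.6
 all [469.4 303.3] [215.  159.5] 17.6 yellow [567.8 334.8  62.1]
```

Emit:
move_arm(
  plan=[
    {"x": 21, "y": 8, "z": 0, "rx": 0, "ry": 0, "rz": 0},
    {"x": 20.7, "y": 7.5, "z": 0, "rx": 0, "ry": 0, "rz": 0},
    {"x": 0, "y": 0, "z": 15, "rx": 0, "ry": 0, "rz": 0},
    {"x": 0, "y": 0, "z": 20, "rx": 0, "ry": 0, "rz": 0},
    {"x": 0, "y": 0, "z": 12, "rx": 0, "ry": 0, "rz": 0},
    {"x": 0, "y": 0, "z": 5, "rx": 0, "ry": 0, "rz": 0},
    {"x": 0, "y": 0, "z": 0, "rx": 0, "ry": 0, "rz": 0},
    {"x": 0, "y": 0, "z": 0, "rx": 0, "ry": 0, "rz": 0},
    {"x": 0, "y": 0, "z": 0, "rx": 0, "ry": 0, "rz": 0},
    {"x": 0, "y": 0, "z": 0, "rx": 0, "ry": 0, "rz": 0},
  ],
)

```text
time_s: 24.5
ee_pos: [469.4, 306.7, 103.0]
ee_rot: [179.9, -0.0, 108.3]
force: [-0.4, 0.3, -3.6]
gripper_width: 11.8
gripper_force: 45.0
```

```bash
python3 - <<'E'
from w import *
go(469,305.4,88.2,108.3)
b=((330,620),(170,440))
P,C,I=scan(); tray(P,C,I,b,(115,134))
E
```

```text
at [469.4 306.7 103. ] [179.9  -0.  108.3] w 11.8 t 24.5 -> rz total 0.001 then x -1.1 y -0.8 z 14.8
 cam 0 968 [471.8 305. ] [189.7 128.7] 18.1
 cam 1 569 [467.  304.2] [189.8 137.2] 19.6
 all [469.9 305.3] [196.1 137.2] 19.6 yellow [556.7 335.8 121.7]
```

Emit:
move_arm(
  plan=[
    {"x": -1.2, "y": -0.5, "z": 6, "rx": 0, "ry": 0, "rz": 0},
    {"x": 0, "y": 0, "z": 4, "rx": 0, "ry": 0, "rz": 0},
    {"x": 0, "y": 0, "z": 2, "rx": 0, "ry": 0, "rz": 0},
    {"x": 0, "y": 0, "z": 1, "rx": 0, "ry": 0, "rz": 0},
    {"x": 0, "y": 0, "z": 1, "rx": 0, "ry": 0, "rz": 0},
    {"x": 0, "y": 0, "z": 0, "rx": 0, "ry": 0, "rz": 0},
    {"x": 0, "y": 0, "z": 0, "rx": 0, "ry": 0, "rz": 0},
    {"x": 0, "y": 0, "z": 0, "rx": 0, "ry": 0, "rz": 0},
  ],
)

```text
time_s: 25.4
ee_pos: [469.0, 305.3, 88.3]
ee_rot: [180.0, -0.0, 108.3]
force: [0.4, 0.4, -4.1]
gripper_width: 11.6
gripper_force: 45.0
```

Emit:
move_arm(
  plan=[
    {"x": 0, "y": 0, "z": 1, "rx": 0, "ry": 0, "rz": 0},
    {"x": 0, "y": 0, "z": 0.5, "rx": 0, "ry": 0, "rz": 0},
    {"x": 0, "y": 0, "z": 0, "rx": 0, "ry": 0, "rz": 0},
    {"x": 0, "y": 0, "z": 0, "rx": 0, "ry": 0, "rz": 0},
  ],
)

```text
time_s: 25.8
ee_pos: [469.1, 305.3, 88.2]
ee_rot: [179.9, -0.0, 108.3]
force: [-0.9, -1.9, 6.1]
gripper_width: 12.0
gripper_force: 45.0
```

Emit:
move_arm(
  plan=[
    {"x": 0, "y": 0, "z": 0, "rx": 0, "ry": 0, "rz": 0},
    {"x": 0, "y": 0, "z": 0, "rx": 0, "ry": 0, "rz": 0},
    {"x": 0, "y": 0, "z": 0, "rx": 0, "ry": 0, "rz": 0},
    {"x": 0, "y": 0, "z": 0, "rx": 0, "ry": 0, "rz": 0},
    {"x": 0, "y": 0, "z": -20, "rx": 0, "ry": 0, "rz": 0},
    {"x": 0, "y": 0, "z": -40, "rx": 0, "ry": 0, "rz": 0},
    {"x": 0, "y": 0, "z": -5, "rx": 0, "ry": 0, "rz": 0},
    {"x": -40, "y": -10.4, "z": 0, "rx": 0, "ry": 0, "rz": 0},
    {"x": -44, "y": -11.4, "z": 0, "rx": 0, "ry": 0, "rz": 0},
    {"x": -44, "y": -11.4, "z": 0, "rx": 0, "ry": 0, "rz": 0},
  ],
  grip=0.5,
)

```text
time_s: 26.8
ee_pos: [477.4, 172.1, 151.4]
ee_rot: [180.0, 0.0, 108.4]
force: [0.3, 0.1, -0.3]
gripper_width: 45.6
gripper_force: 0.0
```

Emit:
move_arm(
  plan=[
    {"x": -44, "y": -11.4, "z": 0, "rx": 0, "ry": 0, "rz": 0},
    {"x": -44, "y": -11.4, "z": 0, "rx": 0, "ry": 0, "rz": 0},
    {"x": -44, "y": -11.4, "z": 0, "rx": 0, "ry": 0, "rz": 0},
    {"x": -44, "y": -11.4, "z": 0, "rx": 0, "ry": 0, "rz": 0},
    {"x": -44, "y": -11.4, "z": 0, "rx": 0, "ry": 0, "rz": 0},
    {"x": 0, "y": 0, "z": 0, "rx": 0, "ry": 0, "rz": 0},
    {"x": 0, "y": 0, "z": 0, "rx": 0, "ry": 0, "rz": 0},
    {"x": 0, "y": 0, "z": 0, "rx": 0, "ry": 0, "rz": 0},
  ],
  grip=0.85,
)

```text
time_s: 27.6
ee_pos: [492.6, -52.7, 151.5]
ee_rot: [-180.0, -0.0, 108.4]
force: [0.6, -0.6, -0.6]
gripper_width: 77.5
gripper_force: 0.0
```

```bash
python3 - <<'E'
from w import *
wrist(); go(492.5,-54,30)
P,C,I=scan(); b=((330,620),(170,440)); tray(P,C,I,b,(104,114))
k=sel(P,*b,(100,120)); r=P[k]; A=np.c_[r[:,:2]-[469,305],np.ones(len(r))]; 
k=sel(P,*b,(106,116)); r=P[k]; A=np.c_[r[:,:2]-[469,305],np.ones(len(r))]; print('plane',np.linalg.lstsq(A,r[:,2],rcond=None)[0])
E
```

```text
dib 117 ((611.0157470703125, -57.03425598144531), (20.76167869567871, 2.8150413036346436), 36.65690612792969)
handle 0 
red 0 
pot 1004 (((492.47308349609375, -54.004425048828125), (54.37864303588867, 55.44141387939453), 19.306283950805664), (array([492.3637862 , -53.64877392]), np.float64(25.671592032796305)))
tin 391 (((629.32763671875, -67.20588684082031), (13.207254409790039, 32.66650390625), 64.41716003417969), (array([627.11779569, -70.56885248]), np.float64(9.577690348720571)))
blue 1873 (((650.0972290039062, 60.36758804321289), (39.35729217529297, 39.38571548461914), 41.188987731933594), (array([649.60335021,  60.55818622]), np.float64(14.170449755053122)))
at [492.6 -52.4 151.5] [-180.    -0.   108.4] w 77.5 t 27.65 -> rz total 0.0 then x -1.5 y -0.6 z 121.5
 cam 0 818 [470.9 303.2] [193.5 128.5] 18.5
 cam 1 231 [457.3 303.3] [175.7 131.4] 20.9
 all [468.2 307.2] [195.9 138. ] 18.5 yellow [554.1 330.4 108.3]
plane [ 6.80169218e-04 -1.31202897e-03  1.09534327e+02]
```

The grey tray sits level (rim at 109.5) and centred. Next the pot: turn 90° so the closing line runs along the tray's y.

Emit:
move_arm(
  plan=[
    {"x": 0, "y": 0, "z": 0, "rx": 0, "ry": 0, "rz": 0.143},
    {"x": 0, "y": 0, "z": 0, "rx": 0, "ry": 0, "rz": 0.143},
    {"x": 0, "y": 0, "z": 0, "rx": 0, "ry": 0, "rz": 0.143},
    {"x": 0, "y": 0, "z": 0, "rx": 0, "ry": 0, "rz": 0.143},
    {"x": 0, "y": 0, "z": 0, "rx": 0, "ry": 0, "rz": 0.143},
    {"x": 0, "y": 0, "z": 0, "rx": 0, "ry": 0, "rz": 0.143},
    {"x": 0, "y": 0, "z": 0, "rx": 0, "ry": 0, "rz": 0.143},
    {"x": 0, "y": 0, "z": 0, "rx": 0, "ry": 0, "rz": 0.143},
    {"x": 0, "y": 0, "z": 0, "rx": 0, "ry": 0, "rz": 0.143},
    {"x": 0, "y": 0, "z": 0, "rx": 0, "ry": 0, "rz": 0.143},
  ],
)

```text
time_s: 28.75
ee_pos: [492.8, -52.4, 151.8]
ee_rot: [-180.0, -0.0, 26.2]
force: [0.8, -0.9, -0.1]
gripper_width: 77.8
gripper_force: 0.0
```

Emit:
move_arm(
  plan=[
    {"x": 0, "y": 0, "z": 0, "rx": 0, "ry": 0, "rz": 0.143},
    {"x": 0.5, "y": 1.5, "z": 0, "rx": 0, "ry": 0, "rz": 0},
    {"x": 0, "y": 0, "z": 0, "rx": 0, "ry": 0, "rz": 0},
    {"x": 0, "y": 0, "z": 0, "rx": 0, "ry": 0, "rz": 0},
    {"x": 0, "y": 0, "z": 0, "rx": 0, "ry": 0, "rz": 0},
  ],
)

```text
time_s: 29.25
ee_pos: [493.7, -54.6, 151.7]
ee_rot: [-180.0, -0.0, 18.3]
force: [-0.2, -0.6, -0.8]
gripper_width: 77.4
gripper_force: 0.0
```

```bash
python3 - <<'E'
from w import *
wrist(); go(493.5,-53.8,26.5,18.3)
E
```

```text
dib 70 ((607.0216064453125, -63.39854049682617), (34.43083190917969, 6.429487228393555), 55.119293212890625)
handle 0 
red 0 
pot 1006 (((492.6299743652344, -54.09228515625), (54.98986053466797, 54.94478225708008), 62.9908447265625), (array([492.87520437, -53.9110016 ]), np.float64(25.684887873258123)))
tin 1603 (((625.4002685546875, -75.90805053710938), (35.01368713378906, 33.6043586730957), 66.382080078125), (array([624.99352386, -76.39765894]), np.float64(11.940492541783309)))
blue 0 
at [493.7 -54.7 151.7] [-180.    -0.    18.3] w 77.4 t 29.3 -> rz total -0.0 then x 0.1 y -0.9 z 125.2
```

Tin found at (625.2,-76).

Emit:
move_arm(
  plan=[
    {"x": 0, "y": -0.7, "z": 30, "rx": 0, "ry": 0, "rz": 0},
    {"x": 0, "y": 0, "z": 40, "rx": 0, "ry": 0, "rz": 0},
    {"x": 0, "y": 0, "z": 35, "rx": 0, "ry": 0, "rz": 0},
    {"x": 0, "y": 0, "z": 15, "rx": 0, "ry": 0, "rz": 0},
    {"x": 0, "y": 0, "z": 5, "rx": 0, "ry": 0, "rz": 0},
    {"x": 0, "y": 0, "z": 0, "rx": 0, "ry": 0, "rz": 0},
    {"x": 0, "y": 0, "z": 0, "rx": 0, "ry": 0, "rz": 0},
    {"x": 0, "y": 0, "z": 0, "rx": 0, "ry": 0, "rz": 0},
  ],
)

```text
time_s: 30.1
ee_pos: [494.6, -54.2, 27.9]
ee_rot: [179.9, -0.1, 18.2]
force: [-0.1, -0.1, -0.6]
gripper_width: 77.8
gripper_force: 0.0
```

Emit:
move_arm(
  plan=[
    {"x": 0, "y": 0, "z": 0, "rx": 0, "ry": 0, "rz": 0},
    {"x": 0, "y": 0, "z": 0, "rx": 0, "ry": 0, "rz": 0},
    {"x": 0, "y": 0, "z": 0, "rx": 0, "ry": 0, "rz": 0},
    {"x": 0, "y": 0, "z": 0, "rx": 0, "ry": 0, "rz": 0},
    {"x": 0, "y": 0, "z": 0, "rx": 0, "ry": 0, "rz": 0},
  ],
  grip=0,
  squeeze=20,
)

```text
time_s: 30.6
ee_pos: [493.8, -54.3, 27.1]
ee_rot: [180.0, -0.0, 18.2]
force: [-0.4, -0.7, 1.5]
gripper_width: 54.6
gripper_force: 20.0
```

Emit:
move_arm(
  plan=[
    {"x": 0, "y": 0, "z": -20, "rx": 0, "ry": 0, "rz": 0},
    {"x": 0, "y": 0, "z": -40, "rx": 0, "ry": 0, "rz": 0},
    {"x": 0, "y": 0, "z": -40, "rx": 0, "ry": 0, "rz": 0},
    {"x": 0, "y": 0, "z": -26, "rx": 0, "ry": 0, "rz": 0},
    {"x": 9.6, "y": -25, "z": 0, "rx": 0, "ry": 0, "rz": 0},
    {"x": 16, "y": -40, "z": 0, "rx": 0, "ry": 0, "rz": 0},
    {"x": 16, "y": -40, "z": 0, "rx": 0, "ry": 0, "rz": 0},
    {"x": 16, "y": -40, "z": 0, "rx": 0, "ry": 0, "rz": 0},
    {"x": 16, "y": -40, "z": 0, "rx": 0, "ry": 0, "rz": 0},
    {"x": 16, "y": -40, "z": 0, "rx": 0, "ry": 0, "rz": 0},
  ],
)

```text
time_s: 31.6
ee_pos: [507.5, 189.3, 152.2]
ee_rot: [-180.0, 0.1, 18.2]
force: [1.3, -0.9, -2.2]
gripper_width: 54.4
gripper_force: 20.0
```

Emit:
move_arm(
  plan=[
    {"x": 16, "y": -40, "z": 0, "rx": 0, "ry": 0, "rz": 0},
    {"x": 16, "y": -40, "z": 0, "rx": 0, "ry": 0, "rz": 0},
    {"x": 10, "y": -26, "z": 0, "rx": 0, "ry": 0, "rz": 0},
    {"x": 6, "y": -18, "z": 0, "rx": 0, "ry": 0, "rz": 0},
    {"x": 0, "y": 0, "z": 0, "rx": 0, "ry": 0, "rz": 0},
    {"x": 0, "y": 0, "z": 0, "rx": 0, "ry": 0, "rz": 0},
    {"x": 0, "y": 0, "z": 0, "rx": 0, "ry": 0, "rz": 0},
    {"x": 0, "y": 0, "z": 0, "rx": 0, "ry": 0, "rz": 0},
  ],
)

```text
time_s: 32.4
ee_pos: [515.2, 319.1, 152.9]
ee_rot: [180.0, 0.0, 18.1]
force: [0.4, 0.6, -1.4]
gripper_width: 54.5
gripper_force: 20.0
```

```bash
python3 - <<'E'
from w import *
go(515.7,320.2,71,18.3)
f=frame('wrist'); P,u,v=cloud(f); C=f['img'][v,u].astype(int); b=((330,620),(170,440))
y=sel(P,*b,(100,116))&(C[:,0]>150)&(C[:,1]>110)&(C[:,2]<90); print('y',y.sum(),rect(P[y]) if y.sum() else '')
k=sel(P,*b,(104,113)); print(rect(P[k]))
k=sel(P,*b,(140,150)); print('gripper bar',k.sum(),rect(P[k]) if k.sum() else '')
E
```

```text
at [515.2 319.1 152.9] [180.    0.   18.1] w 54.5 t 32.4 -> rz total -0.003 then x 0.8 y -0.9 z 81.9
y 387 ((554.7860717773438, 333.7981262207031), (4.267964839935303, 124.7648696899414), 18.354873657226562)
((525.0916748046875, 323.8453369140625), (66.99278259277344, 127.07691192626953), 18.222749710083008)
gripper bar 0
```

Emit:
move_arm(
  plan=[
    {"x": 0.5, "y": -0.7, "z": 25, "rx": 0, "ry": 0, "rz": 0},
    {"x": 0, "y": 0, "z": 30, "rx": 0, "ry": 0, "rz": 0},
    {"x": 0, "y": 0, "z": 15, "rx": 0, "ry": 0, "rz": 0},
    {"x": 0, "y": 0, "z": 7, "rx": 0, "ry": 0, "rz": 0},
    {"x": 0, "y": 0, "z": 3, "rx": 0, "ry": 0, "rz": 0},
    {"x": 0, "y": 0, "z": 0, "rx": 0, "ry": 0, "rz": 0},
    {"x": 0, "y": 0, "z": 0, "rx": 0, "ry": 0, "rz": 0},
    {"x": 0, "y": 0, "z": 0, "rx": 0, "ry": 0, "rz": 0},
    {"x": 0, "y": 0, "z": 0, "rx": 0, "ry": 0, "rz": 0},
  ],
)

```text
time_s: 33.35
ee_pos: [515.7, 321.5, 73.5]
ee_rot: [-180.0, -0.1, 18.2]
force: [-0.3, 0.1, -1.0]
gripper_width: 54.7
gripper_force: 20.0
```

Emit:
move_arm(
  plan=[
    {"x": 0, "y": 0, "z": 1, "rx": 0, "ry": 0, "rz": 0},
    {"x": 0, "y": 0, "z": 0.5, "rx": 0, "ry": 0, "rz": 0},
    {"x": 0, "y": 0, "z": 0, "rx": 0, "ry": 0, "rz": 0},
    {"x": 0, "y": 0, "z": 0, "rx": 0, "ry": 0, "rz": 0},
  ],
)

```text
time_s: 33.75
ee_pos: [515.4, 321.3, 71.2]
ee_rot: [-180.0, 0.0, 18.2]
force: [0.2, -0.6, -1.0]
gripper_width: 54.5
gripper_force: 20.0
```

Emit:
move_arm(
  plan=[
    {"x": 0, "y": 0, "z": 1, "rx": 0, "ry": 0, "rz": 0},
    {"x": 0, "y": 0, "z": 0, "rx": 0, "ry": 0, "rz": 0},
    {"x": 0, "y": 0, "z": 0, "rx": 0, "ry": 0, "rz": 0},
  ],
)

```text
time_s: 34.05
ee_pos: [515.7, 321.3, 71.0]
ee_rot: [-180.0, -0.1, 18.2]
force: [-1.8, -1.4, 4.0]
gripper_width: 54.4
gripper_force: 20.0
```

Emit:
move_arm(
  plan=[
    {"x": 0, "y": 0, "z": 0, "rx": 0, "ry": 0, "rz": 0},
    {"x": 0, "y": 0, "z": 0, "rx": 0, "ry": 0, "rz": 0},
    {"x": 0, "y": 0, "z": 0, "rx": 0, "ry": 0, "rz": 0},
    {"x": 0, "y": 0, "z": -15, "rx": 0, "ry": 0, "rz": 0},
    {"x": 0, "y": 0, "z": -35, "rx": 0, "ry": 0, "rz": 0},
    {"x": 0, "y": 0, "z": -30, "rx": 0, "ry": 0, "rz": 0},
    {"x": -2, "y": 43, "z": 0, "rx": 0, "ry": 0, "rz": 0},
    {"x": -2, "y": 47, "z": 0, "rx": 0, "ry": 0, "rz": 0},
    {"x": -2, "y": 47, "z": 0, "rx": 0, "ry": 0, "rz": 0},
    {"x": -2, "y": 47, "z": 0, "rx": 0, "ry": 0, "rz": 0},
  ],
  grip=0.75,
)

```text
time_s: 35.05
ee_pos: [565.5, 142.5, 150.1]
ee_rot: [-180.0, -0.0, 18.2]
force: [0.2, 1.1, -0.2]
gripper_width: 68.5
gripper_force: 0.0
```

Emit:
move_arm(
  plan=[
    {"x": -2, "y": 47, "z": 0, "rx": 0, "ry": 0, "rz": 0},
    {"x": -2, "y": 47, "z": 0, "rx": 0, "ry": 0, "rz": 0},
    {"x": -2, "y": 47, "z": 0, "rx": 0, "ry": 0, "rz": 0},
    {"x": -2, "y": 47, "z": 0, "rx": 0, "ry": 0, "rz": 0},
    {"x": -2, "y": 40, "z": 0, "rx": 0, "ry": 0, "rz": 0},
    {"x": 0, "y": 0, "z": 0, "rx": 0, "ry": 0, "rz": 0},
    {"x": 0, "y": 0, "z": 0, "rx": 0, "ry": 0, "rz": 0},
    {"x": 0, "y": 0, "z": 0, "rx": 0, "ry": 0, "rz": 0},
  ],
  grip=0.85,
)

```text
time_s: 35.85
ee_pos: [626.7, -74.6, 150.0]
ee_rot: [-179.9, 0.0, 18.3]
force: [0.7, 0.5, -0.6]
gripper_width: 77.7
gripper_force: 0.0
```

```bash
python3 - <<'E'
from w import *
wrist(); go(626,-76.5,0,18.3)
P,C,I=scan(); b=((330,620),(170,440)); tray(P,C,I,b,(104,113))
k=sel(P,(480,555),(280,360),(114,121)); print('pot rim',k.sum(),circ(P[k]),rect(P[k])[1],P[k,2].mean())
E
```

```text
dib 0 
handle 0 
red 0 
pot 0 
tin 1222 (((625.6251220703125, -76.6335678100586), (32.76720428466797, 33.466915130615234), 79.30297088623047), (array([625.81712521, -76.57847592]), np.float64(11.889165248972807)))
blue 2058 (((650.4441528320312, 60.0563850402832), (39.74095916748047, 39.01832962036133), 76.6310806274414), (array([650.80206226,  59.81555437]), np.float64(14.099322692295406)))
at [626.7 -74.3 150.1] [-180.     0.    18.3] w 77.2 t 35.9 -> rz total -0.0 then x -1.3 y 1.8 z 150.1
 cam 0 940 [470.  303.1] [192.3 128.5] 18.3
 cam 1 512 [467.1 302.4] [188.7 132.8] 18.6
 all [469.3 303.1] [193.1 132.8] 18.6 yellow [551.9 331.1 108.3]
pot rim 209 (array([512.45567948, 315.5755567 ]), np.float64(27.874764886720296)) (74.30400085449219, 58.45976257324219) 117.16438173091903
```

Emit:
move_arm(
  plan=[
    {"x": -0.5, "y": 2, "z": 30, "rx": 0, "ry": 0, "rz": 0},
    {"x": 0, "y": 0, "z": 40, "rx": 0, "ry": 0, "rz": 0},
    {"x": 0, "y": 0, "z": 40, "rx": 0, "ry": 0, "rz": 0},
    {"x": 0, "y": 0, "z": 22, "rx": 0, "ry": 0, "rz": 0},
    {"x": 0, "y": 0, "z": 10, "rx": 0, "ry": 0, "rz": 0},
    {"x": 0, "y": 0, "z": 4, "rx": 0, "ry": 0, "rz": 0},
    {"x": 0, "y": 0, "z": 0, "rx": 0, "ry": 0, "rz": 0},
    {"x": 0, "y": 0, "z": 0, "rx": 0, "ry": 0, "rz": 0},
    {"x": 0, "y": 0, "z": 0, "rx": 0, "ry": 0, "rz": 0},
  ],
)

```text
time_s: 36.9
ee_pos: [628.2, -77.9, 5.7]
ee_rot: [179.9, -0.1, 18.2]
force: [0.6, 0.3, -0.2]
gripper_width: 77.6
gripper_force: 0.0
```

Emit:
move_arm(
  plan=[
    {"x": 0, "y": 0, "z": 0, "rx": 0, "ry": 0, "rz": 0},
    {"x": 0, "y": 0, "z": 0, "rx": 0, "ry": 0, "rz": 0},
    {"x": 0, "y": 0, "z": 0, "rx": 0, "ry": 0, "rz": 0},
    {"x": 0, "y": 0, "z": 0, "rx": 0, "ry": 0, "rz": 0},
    {"x": 0, "y": 0, "z": 0, "rx": 0, "ry": 0, "rz": 0},
  ],
  grip=0,
  squeeze=22,
)

```text
time_s: 37.4
ee_pos: [627.2, -77.8, 4.4]
ee_rot: [-180.0, -0.0, 18.2]
force: [-0.5, -0.7, 1.6]
gripper_width: 51.3
gripper_force: 22.0
```

Emit:
move_arm(
  plan=[
    {"x": 0, "y": 0, "z": -25, "rx": 0, "ry": 0, "rz": 0},
    {"x": 0, "y": 0, "z": -40, "rx": 0, "ry": 0, "rz": 0},
    {"x": 0, "y": 0, "z": -40, "rx": 0, "ry": 0, "rz": 0},
    {"x": 0, "y": 0, "z": -40, "rx": 0, "ry": 0, "rz": 0},
    {"x": -4.3, "y": -23, "z": 0, "rx": 0, "ry": 0, "rz": 0},
    {"x": -8.1, "y": -43, "z": 0, "rx": 0, "ry": 0, "rz": 0},
    {"x": -8.1, "y": -43, "z": 0, "rx": 0, "ry": 0, "rz": 0},
    {"x": -8.1, "y": -43, "z": 0, "rx": 0, "ry": 0, "rz": 0},
    {"x": -8.1, "y": -43, "z": 0, "rx": 0, "ry": 0, "rz": 0},
    {"x": -8.1, "y": -43, "z": 0, "rx": 0, "ry": 0, "rz": 0},
  ],
)

```text
time_s: 38.4
ee_pos: [508.8, 135.5, 148.8]
ee_rot: [-180.0, 0.0, 18.2]
force: [1.5, 0.4, -2.2]
gripper_width: 51.7
gripper_force: 22.0
```

Emit:
move_arm(
  plan=[
    {"x": -8.1, "y": -43, "z": 0, "rx": 0, "ry": 0, "rz": 0},
    {"x": -8.1, "y": -43, "z": 0, "rx": 0, "ry": 0, "rz": 0},
    {"x": -8.1, "y": -43, "z": 0, "rx": 0, "ry": 0, "rz": 0},
    {"x": -6, "y": -30, "z": 0, "rx": 0, "ry": 0, "rz": 0},
    {"x": -3, "y": -16, "z": 0, "rx": 0, "ry": 0, "rz": 0},
    {"x": 0, "y": 0, "z": 0, "rx": 0, "ry": 0, "rz": 0},
    {"x": 0, "y": 0, "z": 0, "rx": 0, "ry": 0, "rz": 0},
    {"x": 0, "y": 0, "z": 0, "rx": 0, "ry": 0, "rz": 0},
    {"x": 0, "y": 0, "z": 0, "rx": 0, "ry": 0, "rz": 0},
  ],
)

```text
time_s: 39.3
ee_pos: [424.4, 289.2, 149.1]
ee_rot: [180.0, 0.0, 18.1]
force: [-0.4, 0.8, -2.1]
gripper_width: 51.3
gripper_force: 22.0
```

```bash
python3 - <<'E'
from w import *
go(424.1,290.3,48.4,18.3)
f=frame('wrist'); P,u,v=cloud(f); C=f['img'][v,u].astype(int); b=((330,620),(170,440))
y=sel(P,*b,(100,116))&(C[:,0]>150)&(C[:,1]>110)&(C[:,2]<90); print('y',y.sum(),rect(P[y]) if y.sum() else '')
k=sel(P,*b,(138,150)); print('bar',k.sum(),rect(P[k]) if k.sum()>9 else '')
k=sel(P,(460,580),(260,370),(115,122))&(v<250); print('pot',k.sum(),circ(P[k]),rect(P[k])[:2])
E
```

```text
at [424.4 289.2 149.1] [180.    0.   18.1] w 51.3 t 39.3 -> rz total -0.003 then x 0.1 y -1.1 z 100.7
y 48 ((526.6280517578125, 337.70794677734375), (87.1930160522461, 47.0657958984375), 51.842308044433594)
bar 2119 ((468.5533752441406, 305.139404296875), (11.982990264892578, 60.17971420288086), 18.088775634765625)
pot 1847 (array([510.72539614, 320.43738787]), np.float64(27.055333248267953)) ((507.1666564941406, 318.61639404296875), (70.94499969482422, 56.322662353515625))
```

Emit:
move_arm(
  plan=[
    {"x": 0, "y": -1, "z": 30, "rx": 0, "ry": 0, "rz": 0},
    {"x": 0, "y": 0, "z": 35, "rx": 0, "ry": 0, "rz": 0},
    {"x": 0, "y": 0, "z": 20, "rx": 0, "ry": 0, "rz": 0},
    {"x": 0, "y": 0, "z": 10, "rx": 0, "ry": 0, "rz": 0},
    {"x": 0, "y": 0, "z": 4, "rx": 0, "ry": 0, "rz": 0},
    {"x": 0, "y": 0, "z": 0, "rx": 0, "ry": 0, "rz": 0},
    {"x": 0, "y": 0, "z": 0, "rx": 0, "ry": 0, "rz": 0},
    {"x": 0, "y": 0, "z": 0, "rx": 0, "ry": 0, "rz": 0},
  ],
)

```text
time_s: 40.15
ee_pos: [424.4, 291.5, 51.4]
ee_rot: [-180.0, -0.1, 18.2]
force: [0.6, 0.1, -1.7]
gripper_width: 51.8
gripper_force: 22.0
```

Emit:
move_arm(
  plan=[
    {"x": 0, "y": 0, "z": 1, "rx": 0, "ry": 0, "rz": 0},
    {"x": 0, "y": 0, "z": 0.5, "rx": 0, "ry": 0, "rz": 0},
    {"x": 0, "y": 0, "z": 0, "rx": 0, "ry": 0, "rz": 0},
    {"x": 0, "y": 0, "z": 0, "rx": 0, "ry": 0, "rz": 0},
  ],
)

```text
time_s: 40.55
ee_pos: [423.6, 291.1, 48.8]
ee_rot: [-180.0, -0.0, 18.2]
force: [-0.5, 0.6, -2.0]
gripper_width: 51.6
gripper_force: 22.0
```

Emit:
move_arm(
  plan=[
    {"x": 0, "y": 0, "z": 1, "rx": 0, "ry": 0, "rz": 0},
    {"x": 0, "y": 0, "z": 0, "rx": 0, "ry": 0, "rz": 0},
    {"x": 0, "y": 0, "z": 0, "rx": 0, "ry": 0, "rz": 0},
  ],
)

```text
time_s: 40.85
ee_pos: [423.8, 291.2, 48.3]
ee_rot: [-180.0, -0.0, 18.2]
force: [-1.1, -0.6, 4.0]
gripper_width: 51.8
gripper_force: 22.0
```

Emit:
move_arm(
  plan=[
    {"x": 0, "y": 0, "z": 0, "rx": 0, "ry": 0, "rz": 0},
    {"x": 0, "y": 0, "z": 0, "rx": 0, "ry": 0, "rz": 0},
    {"x": 0, "y": 0, "z": 0, "rx": 0, "ry": 0, "rz": 0},
    {"x": 0, "y": 0, "z": -15, "rx": 0, "ry": 0, "rz": 0},
    {"x": 0, "y": 0, "z": -35, "rx": 0, "ry": 0, "rz": 0},
    {"x": 0, "y": 0, "z": -40, "rx": 0, "ry": 0, "rz": 0},
    {"x": 0, "y": 0, "z": -30, "rx": 0, "ry": 0, "rz": 0},
    {"x": 0, "y": 40, "z": -10, "rx": 0, "ry": 0, "rz": 0},
    {"x": 0, "y": 40, "z": 0, "rx": 0, "ry": 0, "rz": 0},
    {"x": 0, "y": 40, "z": 0, "rx": 0, "ry": 0, "rz": 0},
  ],
  grip=0.74,
)

```text
time_s: 41.85
ee_pos: [461.6, 176.1, 178.2]
ee_rot: [180.0, -0.1, 18.3]
force: [0.4, 0.1, 0.3]
gripper_width: 67.2
gripper_force: 0.0
```

Emit:
move_arm(
  plan=[
    {"x": 0, "y": 40, "z": 0, "rx": 0, "ry": 0, "rz": 0},
    {"x": 0, "y": 40, "z": 0, "rx": 0, "ry": 0, "rz": 0},
    {"x": 0, "y": 0, "z": 0, "rx": 0, "ry": 0, "rz": 0},
    {"x": 0, "y": 0, "z": 0, "rx": 0, "ry": 0, "rz": 0},
    {"x": 0, "y": 0, "z": 0, "rx": 0, "ry": 0, "rz": 0},
    {"x": 0, "y": 0, "z": 0, "rx": 0, "ry": 0, "rz": 0},
  ],
)

```text
time_s: 42.45
ee_pos: [485.8, 102.2, 177.6]
ee_rot: [-180.0, 0.0, 18.3]
force: [-0.8, 0.6, 0.3]
gripper_width: 67.4
gripper_force: 0.0
```

```bash
python3 - <<'E'
from w import *
P,C,I=scan(); b=((330,620),(170,440)); tray(P,C,I,b,(104,113))
f=frame('scene'); a=f['img'][130:370,150:530,::-1]; cv2.imwrite('pics/e1.png',cv2.resize(a,None,fx=2.1,fy=2.1,interpolation=2))
E
```

```text
cam 0 1006 [470.  303.3] [192.1 129.3] 18.2
 cam 1 443 [465.5 301.6] [187.8 136.3] 17.6
 all [469.  302.7] [195.2 136.3] 17.6 yellow [515.  316.8 109.3]
```

View pics/e1.png

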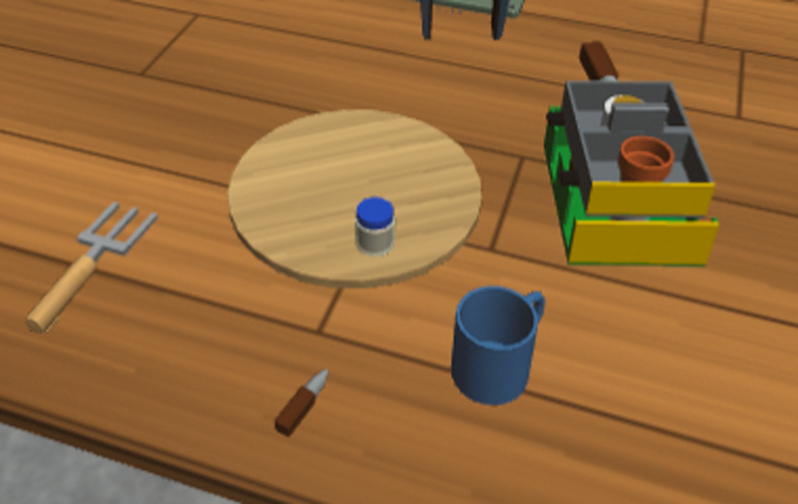

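e1 shows the grey tray stacked level with both yellow ends at the same end. The pot is at (645,158), the tin at (625,108), and the bystanders haven't moved. Handing in.

```bash
python3 -c "
from workcell import *
print(job_done())"
```

```text
the job is handed in; nothing more can be done
None
```

Job handed in at about 42.5 s: the jar and dibber are in the green tray, the grey tray is stacked level on its rim, and the pot (yellow end) and tin stand in its two halves. The last camera view shows it all in place, but no verdict was returned.

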